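Unclamp the slide carrier from the dryer and rack it

TASK

The slide is dry: swing the dryer's clamp bar fully up, draw the aluminium slide carrier straight out from beneath it and lay it lengthwise on the two ribs of the blue transport rack, slid up snug against the grey end stop without shifting the stop. Keep the carrier level with its slide up, handle it gently, leave the bar fully up, and do not disturb the cups and the label roll.

Things in the scene. Friction and masses are not known exactly. Their poses are not given: they have to be found in the camera images.
- dryer: Fixed slide dryer: white bed 66 mm wide on a dark foot 100 mm wide, column at the back, hood on top. Origin on the table under the centre of the seated carrier; x points from the open front (robot side) to the back, z up. The carrier lies on the bed, z = 30 mm, front end sticking out freely to x = -65 mm. The foot (6 mm high) starts at x = -24 mm.
- mouth (a point): Mouth of the dryer's guide, on the bed's top (dryer x = -20 mm, z = 30 mm). From here 86 mm back, side walls 52 mm apart, with lips over 4 mm of the carrier's long edges, hold the carrier down: it can only be drawn out towards the dryer's -x. Ahead of the mouth a nose of the bed, 44 mm wide, narrower than the carrier, runs on for 19 mm.
- hood_front (a point): Middle of the lower front edge of the white hood, 165 mm above the table; the hood reaches 113 mm back from here, is 94 mm wide and 37 mm high. With it and the raised bar overhead, the tab and the carrier's front end can be gripped only with the hand leaning back towards the robot; about 40 degrees from vertical works for the tab, 35 for the carrier, fingers closing along the dryer's y.
- bar (a joint): Clamp bar of the dryer, angle about its hinge at the back: 0 = down on the carrier, 0.46 rad = fully up against its stop below the hood. A stiff hinge: it stays where it is left; about 3 N at the tab moves it, so a brush by the hand can push it down again. When down, its rubber foot stands just in front of the raised rib of the carrier and blocks it.
- bar_hinge (a point): Point on the bar's hinge axis (along the dryer's y), midway between its arms: x = 57 mm, z = 50 mm in the dryer's frame.
- bar_tab (a point): Grip point in the blue tab at the bar's front: tab 14 mm wide (y), 10 mm thick, its free end 12 mm ahead of this point, the bar's cross-piece 44 mm behind it. With the bar down it stands 138 mm ahead of the hinge axis, 15 mm above it, and 29 mm above the carrier's top.
- carrier: Slide carrier; origin at the centre of its underside, 3 mm below carrier_mid, same axes.
- carrier_mid (a point): Centre of the slide carrier: loose aluminium plate 130 (x) x 50 (y) x 6 (z) mm, about 0.22 kg, a glass slide on top. x along its length; seated, it points into the dryer and the centre is 33 mm above the table. A rib 36 mm wide, 5 mm high stands across its top at x = -20 mm. Grip it across its 50 mm width, at the front end first, then nearer the middle.
- rack: Fixed blue transport rack: foot 60 mm wide, 6 mm high, 178 mm long; two ribs along x, 8 mm wide, 28 mm apart centre to centre, 130 mm long, tops at z = 30 mm; behind them at the +x end an upright grey end stop. Origin on the table under the middle of the ribs; +x points to the end stop, away from the robot.
- stop_face (a point): Middle of the face of the grey end stop (48 mm wide, to 43 mm above the table), 33 mm above the table; axes as the rack's. The stop was set by hand, 67 to 80 mm ahead of the rack's origin, and is held on its track only by friction: pushed with more than about 14 N it shifts. The racked carrier's end touches it, so carrier_mid is then 65 mm in front (-x) of this point.
- cup_red: specimen cup with red lid, 63 mm wide, 65 mm high; bystander
- cup_orange: specimen cup with orange lid, 58 mm wide, 53 mm high; bystander
- paper_roll: white label roll, 64 mm wide, 51 mm high; bystander

How it is judged (in metres and radians):
On the way, in this order (a step that is already met when the one before it is completed fails the run):
1. the clamp bar is swung fully up (more than 0.36 rad) with the carrier still in the dryer (value of joint bar above 0.36 rad and x of carrier_mid in the frame of dryer above -0.03 m), for 0.2 s.
2. the carrier is drawn at least 55 mm out along the guide, still down between its walls, the bar fully up (x of carrier_mid in the frame of dryer between -0.085 and -0.055 m and z of carrier_mid in the frame of dryer below 0.04 m and value of joint bar above 0.36 rad).
At the end, for the whole second after the job is handed in: The carrier lies at rest on the rack's ribs, slide up, within 2.5 mm of the end stop, which has shifted by less than 3 mm, within 9 mm of the middle sideways and 7 degrees of parallel; the clamp bar is still fully up (more than 0.36 rad) (x of carrier_mid in the frame of stop_face between -0.0675 and -0.062 m and distance of stop_face from where it was at the start of the episode below 0.003 m and y of carrier_mid in the frame of stop_face between -0.009 and 0.009 m and z of carrier_mid in the frame of stop_face between -0.003 and 0.003 m and angle between the x axis of carrier_mid and the x axis of rack, either way round below 0.12 rad and angle between carrier_mid's own z axis and vertical below 0.08 rad and value of joint bar above 0.36 rad and linear speed of carrier below 0.02 m/s); the robot touches nothing.
It fails at once if the carrier is tilted more than 25 degrees (angle between carrier_mid's own z axis and vertical above 0.44 rad).
It fails at once if the carrier is dropped on or driven into the rack (more than 60 N) (contact force between carrier and rack above 60 N).
It fails at once if the cup red is moved more than 30 mm (distance of cup_red from where it was at the start of the episode above 0.03 m).
It fails at once if the cup orange is moved more than 30 mm (distance of cup_orange from where it was at the start of the episode above 0.03 m).
It fails at once if the paper roll is moved more than 30 mm (distance of paper_roll from where it was at the start of the episode above 0.03 m).
It also fails if it takes over 54 s, if anything falls off the work surface, if the arm or the gripper's body presses on something with over 40 N, if the wrist force passes 120 N, or if a joint passes its speed limit or range.

ROBOT

A 6-joint arm with a two-finger parallel gripper is mounted at the origin on a cart in front of the work surface, level with it; the furniture and walls round the work are solid. World frame = base frame: x ahead of the robot, y to its left, z up, the work surface at z = 0. Lengths are in mm, angles in degrees, forces in N, time in s.
With the tool pointing down it reaches from about 350 to 850 mm from the base axis. Payload 8.1 kg.
Tool frame: the origin (TCP) lies on the centre line of the jaws, within the pads' length; the fingertips stand r.tip_extent ahead of it and the grasp point (between the pads) lies 8 mm behind it (r.tip_extent is the distance from the TCP to the fingertips, in mm); z points along the fingers, y is the direction in which the jaws open and shut (so a half turn about z gives the same grasp; the last joint's range is limited). The gripper opens to 85 mm and grips with 20 to 120 N. Pads are 22 mm wide; open, the fingers measure 114 mm over their backs; the gripper's body (76 mm by 85 mm) begins 54 mm behind the grasp point. The pads swing forward as they close: fully open they stand 13 mm farther back than shut.
Start: joints at [-74.966, 7.471, 85.268, -0, 87.261, -4.893], TCP at [204.518, -564.072, 242.292] pointing down, gripper open.
Joint ranges: [-169.43, 169.43], [-51.17, 129.36], [1.28, 143.12], [-76.62, 256.62], [0, 156.53], [-152.29, 152.29]. Speed limits (degrees/s): [136.94, 136.94, 159.86, 180, 180, 180].

INTERFACE

Orientations are given as [roll, pitch, yaw] about the fixed x, y, z axes, in that order (R = Rz(yaw) Ry(pitch) Rx(roll)).
In Python, from bench import sense, optics, hand_in, spotter, r gives the robot as it stands.
- The arm moves only by the tool apply_moves, never from a script. Its argument "series" is a list of rows, each a list of 3 entries, a list of its own where there are three numbers: the opening, from 0 (shut) to 1 (fully open), then the shift along the world's x, y, z in m, then the turn about the world's z in rad. In form: [[grip, [x, y, z], turn], ...]. A call has 1 to 5 rows; each row is the pose to reach, as a shift and turn from the pose measured when the call began; what a row does not reach only later rows make up. A row lasts 1/8 s, in which the tool goes at most 62.5 mm and 10.7 degrees, less where a joint would pass 70% of its speed; a pose out of reach is approached as far as the arm can. A call with a gripper value outside its range is refused whole. The fingers move at their own pace and stop on an object; "grip_force" is the grip in N (left out, the last holds). Time passes only in rows, so rows that repeat a pose let the fingers close. It gives the time, the measured TCP pose, the force and the opening at its end, in the units of the state.
- sense(): the state, without advancing time (a new reading comes with each control period).
- optics.snapshot(name): name is "scene" or "side" or "wrist"; returns a dict with "color" (420x560x3 uint8, blue, green, red), "intrinsics" (3x3 intrinsics, pixels), "rvec" (rotation vector, rad) and "tvec" (3), from world to camera coordinates, as OpenCV has them. Camera axes: x right, y down, z forward; pixel columns grow to the right and rows downward; lengths in mm; the calibration is good to about 2 mm. A picture is of the moment at which its call begins. There is no depth.
- hand_in(): hands the job in, once; it reports no verdict.
Trained networks look in a picture, given as the dict that the camera call returned (one of the last four; its "shot" number tells which), for a name from the list of things; names that differ only in an ending like _2 or _b are one class to them, and where a whole thing is asked for, a point or a joint stands for the part that bears it (a point fixed in the world has none). Each returns a list of dicts, best first, with "p" (0 to 1); they miss things now and then, are a little off and sometimes report something else, mostly with a low value. They report only what shows in the picture. A call takes as long as a camera call.
- spotter.search_frame(picture, query): "xyz" ([x, y, z] in mm, in the coordinates of the camera as it stood for that picture, good to about 4 mm: the middle of the surface that is visible of it).
- spotter.masks_of(picture, query): "mask" (420x560 bool, what is visible of it).
The state is a dict: "time": time; "joint_pos": joint angles; "qd": joint speeds; "joint_efforts": joint torques, N m; "tool_pos": TCP position; "tcp_rot": TCP orientation; "ft_force": force on the tool from outside, world axes, zero at the start; "wrist_torque": the same for the moment, N m; "finger_gap": finger opening in mm.
Only numpy, scipy, OpenCV 4.12 (cv2) and the standard library are available. Lean on these libraries where they do the work, as an engineer would, in place of code of your own. Each camera call takes 0.05 s, during which the arm holds its last target.

## Working session

There is one attempt and no reset: what is moved stays moved. The work goes in short steps, Python scripts to look and compute and a tool call to move; the robot and the scene stay as the last step left them, time stands still between calls to the robot, and variables do not carry over. Pictures are saved under pics/ and viewed, and the job is handed in when it is done.

Besides the shell and the picture viewer there is one more tool, called after "Request:" by a JSON object that holds its "fn" and its "kwargs". apply_moves: Moves the arm, as the interface text tells. Its arguments: {"type":"object","properties":{"series":{"type":"array"},"grip_force":{"type":"number"}},"required":["series"]}

```bash
ls -la; mkdir -p pics; cat > h.py <<'E'
import numpy as np, cv2
from bench import sense, optics, hand_in, spotter, r
def w(pic,p):
    R=cv2.Rodrigues(np.array(pic["rvec"],float))[0]; return R.T@(np.array(p,float)-np.array(pic["tvec"],float).ravel())
def pr(pic,P):
    return cv2.projectPoints(np.array(P,float).reshape(-1,3),np.array(pic["rvec"],float),np.array(pic["tvec"],float),np.array(pic["intrinsics"],float),None)[0].reshape(-1,2)
E
python3 - <<'E'
from h import *
print(sense()); print([ (a,getattr(r,a)) for a in dir(r) if not a.startswith('__')])
for n in ["scene","side","wrist"]:
    p=optics.snapshot(n); cv2.imwrite(f"pics/{n}0.png",p["color"])
    for q in ["dryer","bar_tab","carrier","rack","stop_face","cup_red","cup_orange","paper_roll","hood_front","mouth","bar"]:
        try:
            for d in spotter.search_frame(p,q)[:2]: print(n,q,round(d["p"],2),w(p,d["xyz"]).round(1))
        except Exception as e: print(n,q,e)
E
```

```text
total 12
drwxr-xr-x  3 agent agent 4096 Dec  7 14:56 .
drwxr-xr-x 23 root  root  4096 Dec  7 14:56 ..
drwxr-xr-x  2 agent agent 4096 Dec  7 14:56 pics
{'time': 0.0, 'joint_pos': array([-7.49660492e+01,  7.51748256e+00,  8.53268418e+01,  1.36833228e-03,
        8.72611931e+01, -4.89200936e+00]), 'qd': array([-0.0099294 , -0.0091923 , -0.04713372, -0.04948276, -0.00629525,
        0.05566164]), 'joint_efforts': array([-2.75831462e-04, -5.69391882e+01, -5.00556064e+01, -2.69573111e-04,
        1.43136547e-02, -2.51803527e-05]), 'tool_pos': array([ 204.3898426 , -563.57160769,  241.24301274]), 'tcp_rot': array([-1.79894984e+02, -1.03599737e-02,  1.99258840e+01]), 'ft_force': array([-0.42450551,  0.37756834,  0.0928034 ]), 'wrist_torque': array([-0.0525201 , -0.01473931,  0.0104716 ]), 'finger_gap': 85.1923905347274}
[('PlanningError', <class 'bench.PlanningError'>), ('tip_extent', 11.0)]
scene dryer 0.94 [648.3 -18.8 175. ]
scene bar_tab 0.95 [593.  -19.4  53.6]
scene carrier 0.94 [631.6 -29.4  36.3]
scene rack 0.92 [527.6 171.3  15.2]
scene rack 0.67 [590.2 -18.5  51.4]
scene stop_face 
[... 191 characters left out ...]
e hood_front 0.76 [649.2 -20.7 176.7]
scene mouth 0.92 [646.3 -24.9 178. ]
scene mouth 0.52 [631.2 -31.5  38.8]
scene bar 0.76 [593.3 -20.2  55.4]
scene bar 0.24 [584.9 201.5  36.1]
side dryer 0.68 [660.1 -10.8 105.9]
side dryer 0.3 [618.3 -26.6  36.1]
side bar_tab 0.83 [597.1 -13.8  54.5]
side carrier 0.94 [618.2 -28.7  37.9]
side rack 0.96 [502.7 164.6  21. ]
side cup_red 0.58 [676.9 165.2  64.5]
side cup_red 0.25 [658.2 -11.1 104.1]
side paper_roll 0.93 [411.3 360.   43.8]
side hood_front 0.68 [662.  -13.3 101.6]
side hood_front 0.65 [409.7 362.4  45.9]
side mouth 0.73 [599.2 -15.7  54.3]
side mouth 0.6 [662.8 -13.5 103.7]
side bar 0.9 [599.3 -10.4  56.8]
side bar 0.62 [660.6 -11.3 104.2]
```

View pics/scene0.png

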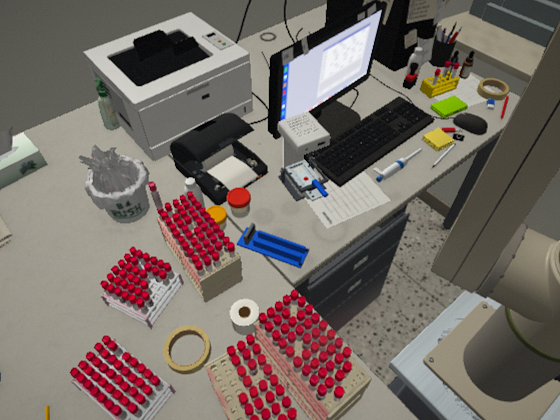

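View pics/side0.png

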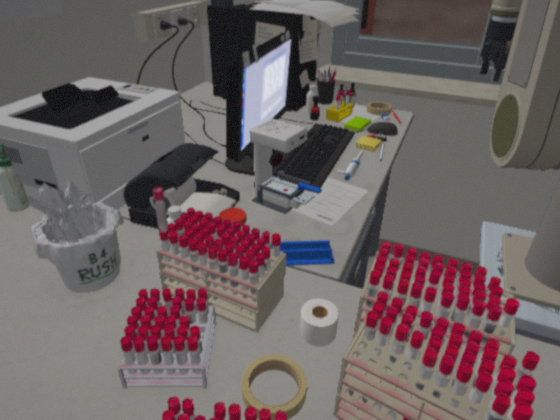

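View pics/wrist0.png

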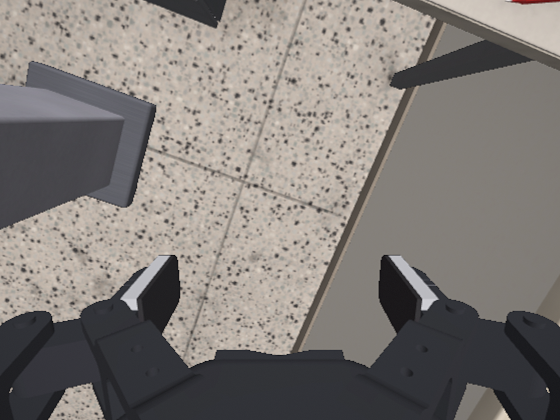

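Request:
{"fn": "apply_moves", "kwargs": {"series": [[1,[0.01,-0.03,0.06],0],[1,[0.02,-0.05,0.12],0],[1,[0.03,-0.08,0.18],0],[1,[0.04,-0.1,0.24],0],[1,[0.05,-0.13,0.3],0]]}}

```text
time: 2.42
tool_pos: [247.9, -676.1, 500.9]
tcp_rot: [179.7, 0.0, 19.9]
ft_force: [-0.1, -1.3, 1.6]
finger_gap: 85.7
```

```bash
python3 - <<'E'
import cv2
a=cv2.imread('pics/scene0.png')[120:280,170:400]; cv2.imwrite('pics/sc0z.png',cv2.resize(a,None,fx=3.4,fy=3.4,interpolation=2))
a=cv2.imread('pics/side0.png')[110:280,150:380]; cv2.imwrite('pics/si0z.png',cv2.resize(a,None,fx=3.4,fy=3.4,interpolation=2))
E
```

```text
(no output)
```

View pics/sc0z.png

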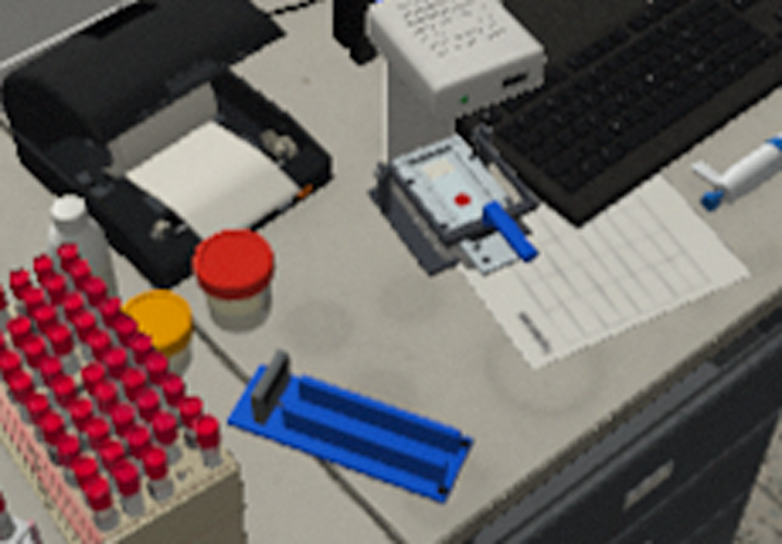

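View pics/si0z.png

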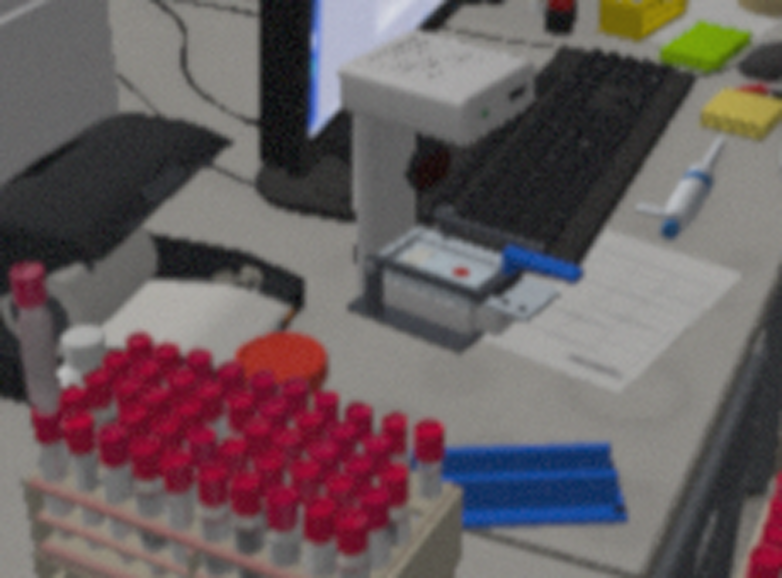

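Request:
{"fn": "apply_moves", "kwargs": {"series": [[1,[0.02,-0.05,0.03],0],[1,[0.03,-0.1,0.06],0],[1,[0.05,-0.14,0.1],0],[1,[0.07,-0.19,0.15],0],[1,[0.07,-0.19,0.2],0]]}}

```text
time: 3.05
tool_pos: [258.2, -706.0, 531.9]
tcp_rot: [176.7, 0.0, 20.0]
ft_force: [-0.0, 0.4, 0.5]
finger_gap: 85.5
```

Request:
{"fn": "apply_moves", "kwargs": {"series": [[1,[0.03,-0.08,0.08],0],[1,[0.06,-0.16,0.16],0],[1,[0.08,-0.22,0.25],0],[1,[0.08,-0.22,0.25],0],[1,[0.08,-0.22,0.25],0]]}}

```text
time: 3.68
tool_pos: [256.8, -702.6, 560.1]
tcp_rot: [173.8, 0.0, 20.0]
ft_force: [0.5, -0.1, -0.4]
finger_gap: 85.1
```

Request:
{"fn": "apply_moves", "kwargs": {"series": [[1,[0.0,0.0,0.3],0],[1,[0.0,0.0,0.3],0]]}}

```text
time: 3.92
tool_pos: [239.4, -655.0, 629.8]
tcp_rot: [171.8, 0.0, 20.0]
ft_force: [0.8, 0.2, 0.9]
finger_gap: 85.6
```

Request:
{"fn": "apply_moves", "kwargs": {"series": [[1,[0.15,-0.4,0.0],0],[1,[0.15,-0.4,0.0],0]]}}

```text
time: 4.18
tool_pos: [262.6, -715.7, 578.6]
tcp_rot: [169.4, 0.0, 19.9]
ft_force: [0.0, 0.1, -0.9]
finger_gap: 85.4
```

Request:
{"fn": "apply_moves", "kwargs": {"series": [[1,[0.12,-0.32,-0.15],0]]}}

```text
time: 4.3
tool_pos: [276.9, -753.4, 540.5]
tcp_rot: [168.1, 0.0, 19.9]
ft_force: [0.5, -0.5, 0.8]
finger_gap: 85.5
```

Request:
{"fn": "apply_moves", "kwargs": {"series": [[1,[0.15,-0.4,0.0],0]]}}

```text
time: 4.42
tool_pos: [288.5, -784.1, 513.2]
tcp_rot: [166.4, 0.0, 19.9]
ft_force: [-0.4, 0.6, -0.1]
finger_gap: 85.0
```

Request:
{"fn": "apply_moves", "kwargs": {"series": [[1,[0.15,-0.4,0.2],0]]}}

```text
time: 4.55
tool_pos: [294.9, -800.8, 509.6]
tcp_rot: [164.2, -0.0, 19.9]
ft_force: [-0.1, -0.7, -0.7]
finger_gap: 85.4
```

Request:
{"fn": "apply_moves", "kwargs": {"series": [[1,[0.15,-0.4,0.3],0]]}}

```text
time: 4.68
tool_pos: [299.0, -811.0, 519.7]
tcp_rot: [161.7, -0.1, 19.9]
ft_force: [-0.6, -0.3, -0.3]
finger_gap: 85.5
```

Request:
{"fn": "apply_moves", "kwargs": {"series": [[1,[0.15,-0.4,0.3],0]]}}

```text
time: 4.8
tool_pos: [303.4, -822.0, 531.1]
tcp_rot: [159.0, -0.1, 19.9]
ft_force: [-0.1, -0.1, -0.0]
finger_gap: 85.5
```

Request:
{"fn": "apply_moves", "kwargs": {"series": [[1,[0.15,-0.4,0.3],0]]}}

```text
time: 4.92
tool_pos: [308.3, -834.6, 540.5]
tcp_rot: [156.2, -0.1, 19.9]
ft_force: [0.7, -0.0, -0.4]
finger_gap: 85.3
```

Request:
{"fn": "apply_moves", "kwargs": {"series": [[1,[0.15,-0.4,0.3],0]]}}

```text
time: 5.05
tool_pos: [313.3, -847.6, 549.7]
tcp_rot: [153.5, -0.1, 20.0]
ft_force: [0.4, 0.3, 1.1]
finger_gap: 85.5
```

Request:
{"fn": "apply_moves", "kwargs": {"series": [[1,[0.15,-0.4,0.3],0]]}}

```text
time: 5.18
tool_pos: [318.4, -860.8, 558.9]
tcp_rot: [150.7, -0.1, 20.0]
ft_force: [0.4, -0.2, 0.6]
finger_gap: 85.8
```

Request:
{"fn": "apply_moves", "kwargs": {"series": [[1,[0.15,-0.4,0.3],0]]}}

```text
time: 5.3
tool_pos: [323.6, -874.2, 568.2]
tcp_rot: [147.9, -0.1, 20.0]
ft_force: [-0.3, -0.8, -0.7]
finger_gap: 85.0
```

Request:
{"fn": "apply_moves", "kwargs": {"series": [[1,[0.15,-0.4,0.3],0]]}}

```text
time: 5.42
tool_pos: [328.7, -887.6, 577.4]
tcp_rot: [145.2, -0.1, 20.0]
ft_force: [-0.3, -0.4, -0.4]
finger_gap: 85.5
```

Request:
{"fn": "apply_moves", "kwargs": {"series": [[1,[0.15,-0.4,0.3],0]]}}

```text
time: 5.55
tool_pos: [333.9, -901.0, 586.8]
tcp_rot: [142.4, -0.1, 20.0]
ft_force: [0.6, -0.1, 0.1]
finger_gap: 85.4
```

```bash
python3 - <<'E'
from h import *
print(sense()["joint_pos"].round(1))
for n,qs in [("scene",["dryer","carrier","bar_tab"]),("side",["carrier","rack"])]:
    p=optics.snapshot(n); cv2.imwrite(f"pics/{n}1.png",p["color"])
    import pickle; pickle.dump(p,open(f"{n}1.pkl","wb"))
    for q in qs:
        m=spotter.masks_of(p,q)
        if m: 
            np.save(f"m_{n}_{q}.npy",m[0]["mask"]); ys,xs=np.nonzero(m[0]["mask"]); print(n,q,m[0]["p"],xs.min(),xs.max(),ys.min(),ys.max(),len(xs))
    print(p["intrinsics"], (-cv2.Rodrigues(np.array(p["rvec"]))[0].T@np.array(p["tvec"]).ravel()).round())
E
```

```text
[-73.5  49.    1.3   2.2  92.2  -2.6]
scene dryer 0.59 278 330 112 199 2772
scene carrier 0.63 292 322 164 200 424
scene bar_tab 0.95 285 327 158 196 322
[[426.17844944   0.         275.18764722]
 [  0.         426.17844944 208.9694742 ]
 [  0.           0.           1.        ]] [ 48. 541. 909.]
side carrier 0.61 268 314 181 204 351
[[416.5325697    0.         280.45359398]
 [  0.         416.5325697  203.24364748]
 [  0.           0.           1.        ]] [289. 835. 587.]
```

```bash
cat > fit.py <<'E'
from h import *
import pickle
from scipy.optimize import least_squares
S=pickle.load(open("scene1.pkl","rb")); D=pickle.load(open("side1.pkl","rb"))
def sz(u,v): return (170+u/3.4,120+v/3.4)
def dz(u,v): return (150+u/3.4,110+v/3.4)
def T(p,P):
    c,s=np.cos(p[2]),np.sin(p[2]); P=np.array(P,float); return np.array([p[0]+c*P[0]-s*P[1],p[1]+s*P[0]+c*P[1],P[2]])
# dryer params x,y,yaw,hoodx
def dobs(p):
    h=p[3]
    return [(S,(-93,7,65),sz(523,262)),(S,(-93,-7,65),sz(537,252)),(S,(-24,50,0),sz(432,277)),
    (S,(h,47,165),sz(437,122)),(S,(h,-47,165),sz(543,85)),(S,(h,47,202),sz(432,75)),(S,(h,-47,202),sz(545,48)),
    (S,(h+113,47,202),sz(370,10)),
    (S,(-65,25,36),sz(486,275)),(S,(-65,-25,36),sz(540,248)),
    (D,(-93,0,65),dz(580,272)),(D,(-24,50,0),dz(460,352)),(D,(-65,25,36),dz(522,318)),
    (D,(h,47,165),dz(465,142)),(D,(h,-47,165),dz(535,97))]
def res(p): return np.concatenate([(pr(c,T(p,P))[0]-np.array(o)) for c,P,o in dobs(p)])
a=least_squares(res,[675,-15,0,-20],x_scale=[10,10,.1,10],loss='soft_l1')
print(a.x[:2],np.degrees(a.x[2]),a.x[3]); print(a.fun.reshape(-1,2).round(1).tolist())
def robs(p):
    return [(S,(89,30,6),sz(232,420)),(S,(89,-30,6),sz(262,368)),(S,(-89,30,6),sz(445,500)),(S,(-89,-30,6),sz(474,438))]
b=None
def r2(p): return np.concatenate([(pr(c,T(p,P))[0]-np.array(o)) for c,P,o in robs(p)])
for s in [0]:
    b=least_squares(r2,[520,170,s],x_scale=[10,10,.1]); print(b.x[:2],np.degrees(b.x[2]),b.fun.reshape(-1,2).round(1).tolist())
E
python3 fit.py
```

```text
[624.49507813 -34.47093145] -12.708196493164886 -18.1134222860781
[[-0.2, -0.3], [0.4, 0.8], [-1.1, -1.0], [-0.9, -0.0], [0.3, -0.8], [1.0, 2.7], [1.0, -1.1], [-1.6, -4.7], [-1.2, -1.9], [-1.0, -0.3], [0.8, 1.9], [0.8, 0.0], [2.2, -1.0], [-0.4, 1.6], [0.7, 1.8]]
[529.55810857 167.60460908] 27.331587674767256 [[-1.5, 0.6], [-0.1, -1.5], [0.7, 0.6], [0.8, 0.0]]
```

Request:
{"fn": "apply_moves", "kwargs": {"series": [[1,[0.02,0.06,-0.01],0.1],[1,[0.03,0.12,-0.02],0.2],[1,[0.05,0.18,-0.04],0.3],[1,[0.06,0.24,-0.05],0.4],[1,[0.06,0.3,-0.06],0.4]]}}

```text
time: 6.52
tool_pos: [385.4, -666.4, 537.0]
tcp_rot: [142.7, -0.1, 42.9]
ft_force: [0.9, 0.8, 1.1]
finger_gap: 85.6
```

Request:
{"fn": "apply_moves", "kwargs": {"series": [[1,[0.0,0.06,-0.02],0.1],[1,[0.0,0.12,-0.03],0.2],[1,[0.0,0.18,-0.05],0.3],[1,[0.0,0.24,-0.07],0.35],[1,[0.0,0.3,-0.09],0.4]]}}

```text
time: 7.15
tool_pos: [385.1, -367.5, 447.8]
tcp_rot: [142.6, -0.1, 65.9]
ft_force: [0.6, 0.7, 1.1]
finger_gap: 85.4
```

Request:
{"fn": "apply_moves", "kwargs": {"series": [[1,[0.0,0.055,-0.02],0.1],[1,[0.0,0.11,-0.03],0.15],[1,[0.0,0.17,-0.05],0.2],[1,[0.0,0.22,-0.07],0.2],[1,[0.0,0.28,-0.09],0.2]]}}

```text
time: 7.78
tool_pos: [441.8, -137.3, 379.4]
tcp_rot: [145.0, -0.4, 77.5]
ft_force: [0.1, -0.0, -0.8]
finger_gap: 85.2
```

```bash
python3 - <<'E'
from h import *
import pickle
s=sense(); print(s["joint_pos"].round(1),s["tool_pos"].round(1),s["tcp_rot"].round(1))
p=optics.snapshot("wrist"); cv2.imwrite("pics/w1.png",p["color"]); pickle.dump(p,open("w1.pkl","wb"))
R=cv2.Rodrigues(np.array(p["rvec"]))[0]; print(p["intrinsics"][0],(-R.T@np.array(p["tvec"]).ravel()).round(),R[2].round(2))
E
```

```text
[-32.8 -51.1 122.4  12.2  75.9 -19.6] [ 441.8 -137.3  379.4] [145.   -0.4  77.5]
[332.5151828   0.        278.920701 ] [383. -57. 488.] [ 0.49 -0.37 -0.79]
```

View pics/w1.png

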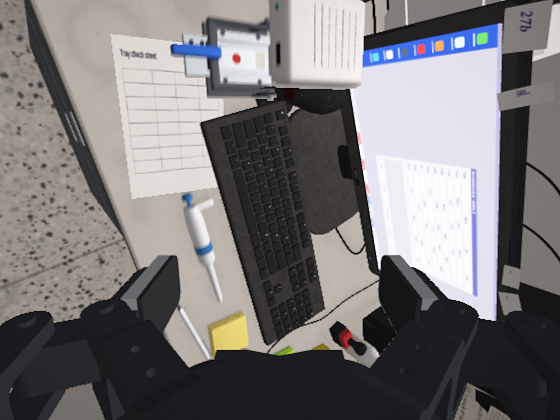

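```bash
cat > plan.py <<'E'
from h import *
from scipy.spatial.transform import Rotation as Ro
import sys
def plan(rot,tilt=38,sgn=1):
    R=Ro.from_euler('xyz',rot,degrees=True).as_matrix(); u=R.T@[0,0,1]
    ut=np.array([sgn*np.sin(np.radians(tilt)),0,-np.cos(np.radians(tilt))])
    th=np.degrees(np.arccos(u@ut)); b=np.cross(ut,u); b/=np.linalg.norm(b)
    # check sign: u'=R^T Rot(a,-th) ez = rot(b,-th)u
    u2=Ro.from_rotvec(-np.radians(th)*b).apply(u)
    if np.linalg.norm(u2-ut)>1e-3:
        b=-b
    a=R@b  # must become Rz(al)(0,-1,0): azimuth al-90
    al=np.degrees(np.arctan2(a[1],a[0]))+90
    return u.round(3),round(th,1),((al+180)%360)-180
if __name__=="__main__":
    s=sense(); print(s["time"],s["tool_pos"].round(1),s["tcp_rot"].round(1),s["joint_pos"].round(1))
    az=np.degrees(np.arctan2(s["tool_pos"][1],s["tool_pos"][0])); print("az",az.round(1))
    for sg in (1,-1):
        u,th,al=plan(s["tcp_rot"],38,sg); print(sg,u,"angle",th,"turn at current az",round(az-al,1),"turn at az-50",round(-50-al,1))
E
python3 plan.py
```

```text
7.825 [ 444.  -130.7  378.5] [145.   -0.6  78. ] [-31.8 -51.2 122.5  12.1  75.8 -19.2]
az -16.4
1 [ 0.011  0.573 -0.82 ] angle 49.3 turn at current az -131.0 turn at az-50 -164.6
-1 [ 0.011  0.573 -0.82 ] angle 50.3 turn at current az 121.5 turn at az-50 87.9
```

Request:
{"fn": "apply_moves", "kwargs": {"series": [[1,[0.01,-0.04,0.03],0.17],[1,[0.01,-0.09,0.06],0.34],[1,[0.02,-0.13,0.09],0.51],[1,[0.02,-0.18,0.12],0.68],[1,[0.02,-0.22,0.15],0.85]]}}

```text
time: 8.45
tool_pos: [463.6, -346.0, 525.8]
tcp_rot: [145.1, -0.6, 124.0]
ft_force: [1.1, 0.6, 2.1]
finger_gap: 85.4
```

Request:
{"fn": "apply_moves", "kwargs": {"series": [[1,[0.0,-0.04,0.02],0.17],[1,[0.0,-0.09,0.04],0.34],[1,[0.0,-0.13,0.06],0.51],[1,[0.0,-0.17,0.08],0.68]]}}

```text
time: 8.95
tool_pos: [464.4, -460.4, 585.7]
tcp_rot: [144.4, 0.3, 147.9]
ft_force: [0.8, 0.3, 1.4]
finger_gap: 85.6
```

```bash
python3 plan.py
```

```text
8.95 [ 464.4 -460.4  585.7] [144.4   0.3 147.9] [-64.9  40.6  13.5  45.9 136.9 -91.4]
az -44.7
1 [-0.005  0.582 -0.813] angle 50.4 turn at current az 130.8 turn at az-50 125.6
-1 [-0.005  0.582 -0.813] angle 49.9 turn at current az 24.2 turn at az-50 18.9
```

Request:
{"fn": "apply_moves", "kwargs": {"series": [[1,[0.0,-0.0,-0.03],0.18],[1,[0.0,0.0,-0.05],0.34],[1,[0.0,0.0,-0.05],0.34]]}}

```text
time: 9.32
tool_pos: [463.4, -457.7, 526.8]
tcp_rot: [144.0, -0.0, 167.3]
ft_force: [0.7, -0.5, -0.4]
finger_gap: 85.5
```

Request:
{"fn": "apply_moves", "kwargs": {"series": [[1,[0.3,-0.3,0.25],0.0]]}}

```text
time: 9.45
tool_pos: [475.6, -456.1, 535.6]
tcp_rot: [144.6, 1.7, 165.9]
ft_force: [-0.2, -0.4, 0.6]
finger_gap: 85.5
```

Request:
{"fn": "apply_moves", "kwargs": {"series": [[1,[0.3,-0.3,0.25],0.0]]}}

```text
time: 9.57
tool_pos: [490.3, -456.9, 540.3]
tcp_rot: [145.2, 3.5, 164.6]
ft_force: [-0.4, -0.4, 0.7]
finger_gap: 85.6
```

Request:
{"fn": "apply_moves", "kwargs": {"series": [[1,[0.3,-0.3,0.25],0.0]]}}

```text
time: 9.7
tool_pos: [505.0, -459.1, 544.8]
tcp_rot: [145.9, 5.5, 163.2]
ft_force: [0.8, -0.6, 0.2]
finger_gap: 85.2
```

```bash
python3 plan.py
```

```text
9.7 [ 505.  -459.1  544.8] [145.9   5.5 163.2] [ -60.6   51.3    1.3   45.4  139.8 -103.1]
az -42.3
1 [-0.096  0.559 -0.824] angle 53.9 turn at current az 121.3 turn at az-50 113.6
-1 [-0.096  0.559 -0.824] angle 44.9 turn at current az 13.3 turn at az-50 5.6
```

Request:
{"fn": "apply_moves", "kwargs": {"series": [[1,[0.3,-0.35,0.25],0.1]]}}

```text
time: 9.82
tool_pos: [510.9, -456.9, 540.8]
tcp_rot: [146.8, 7.9, 167.5]
ft_force: [-0.2, -0.2, 0.8]
finger_gap: 85.3
```

Request:
{"fn": "apply_moves", "kwargs": {"series": [[1,[0.3,-0.35,0.25],0.1]]}}

```text
time: 9.95
tool_pos: [517.0, -455.2, 536.0]
tcp_rot: [148.0, 10.2, 171.9]
ft_force: [-0.6, -0.2, -0.4]
finger_gap: 85.6
```

Request:
{"fn": "apply_moves", "kwargs": {"series": [[1,[0.3,-0.35,0.25],0.1]]}}

```text
time: 10.07
tool_pos: [522.4, -453.7, 531.7]
tcp_rot: [149.3, 12.5, 176.5]
ft_force: [0.0, 0.1, 0.3]
finger_gap: 85.4
```

Request:
{"fn": "apply_moves", "kwargs": {"series": [[1,[0.3,-0.35,0.25],0.1]]}}

```text
time: 10.2
tool_pos: [527.4, -452.6, 527.7]
tcp_rot: [150.9, 14.6, -178.8]
ft_force: [0.1, 0.3, 0.3]
finger_gap: 85.1
```

```bash
python3 plan.py
```

```text
10.2 [ 527.4 -452.6  527.7] [ 150.9   14.6 -178.8] [ -57.9   52.     1.3   41.5  138.5 -124. ]
az -40.6
1 [-0.252  0.471 -0.845] angle 59.3 turn at current az 111.7 turn at az-50 102.3
-1 [-0.252  0.471 -0.845] angle 34.8 turn at current az 0.4 turn at az-50 -8.9
```

Request:
{"fn": "apply_moves", "kwargs": {"series": [[1,[0.3,-0.3,0.3],0.03]]}}

```text
time: 10.32
tool_pos: [537.2, -452.4, 533.0]
tcp_rot: [152.2, 16.5, -178.1]
ft_force: [0.1, 0.4, 1.1]
finger_gap: 85.7
```

Request:
{"fn": "apply_moves", "kwargs": {"series": [[1,[0.3,-0.3,0.3],0.03]]}}

```text
time: 10.45
tool_pos: [546.7, -452.3, 539.1]
tcp_rot: [153.5, 18.3, -177.3]
ft_force: [-0.0, 0.3, -0.3]
finger_gap: 85.4
```

Request:
{"fn": "apply_moves", "kwargs": {"series": [[1,[0.3,-0.3,0.3],0.03]]}}

```text
time: 10.58
tool_pos: [556.5, -452.9, 543.9]
tcp_rot: [154.9, 20.2, -176.4]
ft_force: [-0.7, 0.1, 1.2]
finger_gap: 85.4
```

Request:
{"fn": "apply_moves", "kwargs": {"series": [[1,[0.3,-0.3,0.3],0.03]]}}

```text
time: 10.7
tool_pos: [566.3, -453.8, 548.4]
tcp_rot: [156.2, 22.1, -175.5]
ft_force: [-0.2, -0.0, 0.2]
finger_gap: 85.3
```

```bash
python3 plan.py
```

```text
10.7 [ 566.3 -453.8  548.4] [ 156.2   22.1 -175.5] [ -56.9   50.4    1.3   42.1  132.4 -128.1]
az -38.7
1 [-0.376  0.374 -0.848] angle 64.1 turn at current az 116.1 turn at az-50 104.8
-1 [-0.376  0.374 -0.848] angle 25.9 turn at current az 3.5 turn at az-50 -7.8
```

Request:
{"fn": "apply_moves", "kwargs": {"series": [[1,[0.3,-0.4,0.3],0.06]]}}

```text
time: 10.82
tool_pos: [570.4, -458.2, 547.6]
tcp_rot: [157.8, 24.0, -172.7]
ft_force: [0.8, -0.3, 0.1]
finger_gap: 85.6
```

Request:
{"fn": "apply_moves", "kwargs": {"series": [[1,[0.3,-0.4,0.3],0.06]]}}

```text
time: 10.95
tool_pos: [574.2, -463.4, 546.3]
tcp_rot: [159.4, 25.9, -169.9]
ft_force: [-0.4, -0.4, 0.3]
finger_gap: 85.4
```

Request:
{"fn": "apply_moves", "kwargs": {"series": [[1,[0.3,-0.4,0.3],0.06]]}}

```text
time: 11.08
tool_pos: [578.3, -468.0, 545.5]
tcp_rot: [161.2, 27.7, -167.0]
ft_force: [-0.3, 0.4, -0.0]
finger_gap: 85.7
```

Request:
{"fn": "apply_moves", "kwargs": {"series": [[1,[0.3,-0.4,0.3],0.06]]}}

```text
time: 11.2
tool_pos: [582.5, -472.4, 544.9]
tcp_rot: [163.1, 29.4, -164.0]
ft_force: [1.0, 0.1, 0.1]
finger_gap: 85.3
```

Request:
{"fn": "apply_moves", "kwargs": {"series": [[1,[0.3,-0.4,0.3],0.06]]}}

```text
time: 11.32
tool_pos: [586.8, -476.7, 544.7]
tcp_rot: [165.2, 31.0, -160.9]
ft_force: [-0.6, 0.4, 0.1]
finger_gap: 85.7
```

```bash
python3 plan.py
```

```text
11.325 [ 586.8 -476.7  544.7] [ 165.2   31.  -160.9] [ -57.9   51.2    1.3   43.4  127.8 -143.7]
az -39.1
1 [-0.516  0.219 -0.828] angle 70.4 turn at current az 109.5 turn at az-50 98.6
-1 [-0.516  0.219 -0.828] angle 14.0 turn at current az -1.9 turn at az-50 -12.9
```

Request:
{"fn": "apply_moves", "kwargs": {"series": [[1,[0.3,-0.35,0.3],0.0]]}}

```text
time: 11.45
tool_pos: [597.2, -483.8, 549.9]
tcp_rot: [167.0, 32.5, -161.3]
ft_force: [0.8, 0.3, -0.5]
finger_gap: 85.2
```

Request:
{"fn": "apply_moves", "kwargs": {"series": [[1,[0.3,-0.35,0.3],0.0]]}}

```text
time: 11.58
tool_pos: [607.9, -490.7, 556.9]
tcp_rot: [168.8, 34.0, -161.7]
ft_force: [-0.8, -0.5, -0.1]
finger_gap: 85.4
```

Request:
{"fn": "apply_moves", "kwargs": {"series": [[1,[0.3,-0.35,0.3],0.0]]}}

```text
time: 11.7
tool_pos: [619.0, -498.3, 563.5]
tcp_rot: [170.7, 35.5, -161.9]
ft_force: [0.7, 1.3, 0.0]
finger_gap: 85.2
```

Request:
{"fn": "apply_moves", "kwargs": {"series": [[1,[0.3,-0.35,0.3],0.0]]}}

```text
time: 11.82
tool_pos: [630.3, -506.3, 570.1]
tcp_rot: [172.7, 37.0, -162.2]
ft_force: [-0.4, 0.0, -0.2]
finger_gap: 85.7
```

```bash
python3 plan.py
```

```text
11.825 [ 630.3 -506.3  570.1] [ 172.7   37.  -162.2] [ -58.1   50.2    1.3   43.9  118.4 -143.2]
az -38.8
1 [-0.602  0.102 -0.792] angle 75.3 turn at current az 117.4 turn at az-50 106.2
-1 [-0.602  0.102 -0.792] angle 5.9 turn at current az 21.7 turn at az-50 10.4
```

Request:
{"fn": "apply_moves", "kwargs": {"series": [[1,[0.25,-0.4,0.3],0.05]]}}

```text
time: 11.95
tool_pos: [633.0, -513.7, 573.0]
tcp_rot: [175.1, 38.7, -159.3]
ft_force: [-0.3, 0.1, -0.6]
finger_gap: 85.5
```

Request:
{"fn": "apply_moves", "kwargs": {"series": [[1,[0.25,-0.4,0.3],0.05]]}}

```text
time: 12.08
tool_pos: [635.2, -521.9, 575.1]
tcp_rot: [177.7, 40.3, -156.4]
ft_force: [-0.5, 0.0, -0.6]
finger_gap: 85.2
```

Request:
{"fn": "apply_moves", "kwargs": {"series": [[1,[0.25,-0.4,0.3],0.03]]}}

```text
time: 12.2
tool_pos: [639.3, -531.7, 578.9]
tcp_rot: [-179.9, 41.7, -154.6]
ft_force: [0.1, 0.4, -0.9]
finger_gap: 85.2
```

```bash
python3 plan.py
```

```text
12.2 [ 639.3 -531.7  578.9] [-179.9   41.7 -154.6] [ -59.8   50.8    1.3   46.7  114.4 -149.8]
az -39.7
1 [-0.665 -0.002 -0.746] angle 79.7 turn at current az 115.0 turn at az-50 104.7
-1 [-0.665 -0.002 -0.746] angle 3.7 turn at current az 116.7 turn at az-50 106.4
```

Request:
{"fn": "apply_moves", "kwargs": {"series": [[1,[-0.03,0.05,-0.02],-0.13],[1,[-0.06,0.1,-0.04],-0.26],[1,[-0.09,0.15,-0.06],-0.39],[1,[-0.12,0.2,-0.08],-0.52],[1,[-0.12,0.25,-0.11],-0.66]]}}

```text
time: 12.82
tool_pos: [585.6, -418.4, 549.6]
tcp_rot: [179.9, 41.8, 177.5]
ft_force: [0.9, -0.5, 1.9]
finger_gap: 85.5
```

Request:
{"fn": "apply_moves", "kwargs": {"series": [[1,[-0.0,0.045,-0.035],0],[1,[0,0.09,-0.07],0],[1,[0,0.14,-0.11],0],[1,[0,0.19,-0.15],0],[1,[0,0.24,-0.18],0]]}}

```text
time: 13.45
tool_pos: [585.4, -177.3, 368.7]
tcp_rot: [179.9, 41.9, 177.4]
ft_force: [-0.0, -0.0, 1.3]
finger_gap: 85.3
```

```bash
python3 plan.py; python3 - <<'E'
from h import *
import pickle
p=optics.snapshot("wrist"); cv2.imwrite("pics/w2.png",p["color"]); pickle.dump(p,open("w2.pkl","wb"))
R=cv2.Rodrigues(np.array(p["rvec"]))[0]; print((-R.T@np.array(p["tvec"]).ravel()).round(),R[2].round(2))
E
```

```text
13.45 [ 585.4 -177.3  368.7] [179.9  41.9 177.4] [ -33.2  -27.9  112.8   23.4   59.6 -126.1]
az -16.9
1 [-0.668  0.001 -0.744] angle 79.9 turn at current az -194.4 turn at az-50 -227.5
-1 [-0.668  0.001 -0.744] angle 3.9 turn at current az -195.4 turn at az-50 -228.6
[ 450. -171.  423.] [ 0.84 -0.04 -0.55]
```

View pics/w2.png

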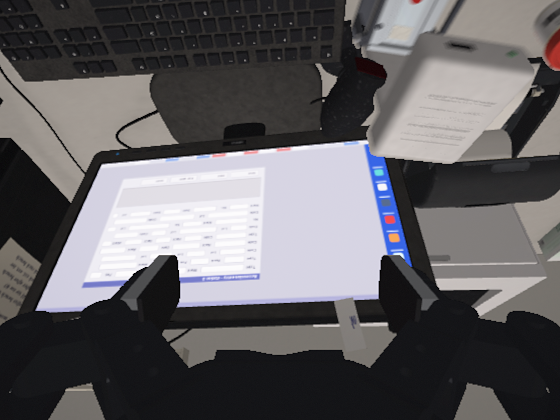

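Request:
{"fn": "apply_moves", "kwargs": {"series": [[1,[-0.02,0.05,-0.01],-0.09],[1,[-0.04,0.1,-0.03],-0.18],[1,[-0.06,0.14,-0.06],-0.18],[1,[-0.08,0.18,-0.1],-0.18],[1,[-0.08,0.19,-0.12],-0.18]]}}

```text
time: 14.12
tool_pos: [502.5, 22.1, 238.8]
tcp_rot: [179.3, 41.4, 167.2]
ft_force: [0.6, -0.0, 0.8]
finger_gap: 85.2
```

```bash
python3 plan.py; python3 - <<'E'
from h import *
import pickle
p=optics.snapshot("wrist"); cv2.imwrite("pics/w3.png",p["color"]); pickle.dump(p,open("w3.pkl","wb"))
for q in ["bar_tab","carrier_mid","rack"]:
    for d in spotter.search_frame(p,q)[:1]: print(q,round(d["p"],2),w(p,d["xyz"]).round(1))
E
```

```text
14.125 [502.5  22.1 238.8] [179.3  41.4 167.2] [  3.8 -48.5 138.2 -13.2  50.7 -68.9]
az 2.5
1 [-0.662  0.009 -0.75 ] angle 79.4 turn at current az -165.3 turn at az-50 -217.8
-1 [-0.662  0.009 -0.75 ] angle 3.5 turn at current az -174.1 turn at az-50 -226.6
bar_tab 0.8 [589.5 -18.6  55.7]
carrier_mid 0.84 [624.3 -29.6  37.4]
rack 0.66 [566.6 182.5  14.4]
```

View pics/w3.png

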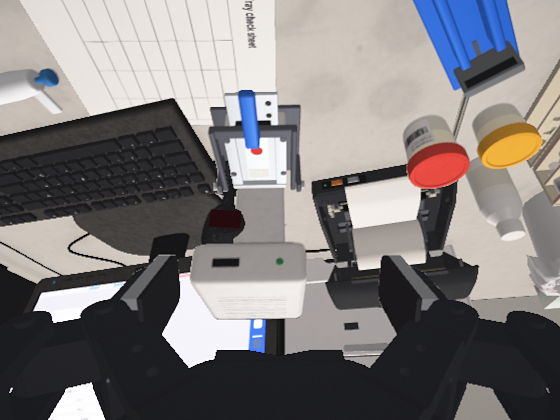

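```bash
python3 - <<'E'
import cv2
a=cv2.imread('pics/w3.png')
cv2.imwrite('pics/w3a.png',cv2.resize(a[80:200,190:320],None,fx=5,fy=5,interpolation=2))
cv2.imwrite('pics/w3b.png',cv2.resize(a[0:110,400:540],None,fx=5,fy=5,interpolation=2))
E
```

```text
(no output)
```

View pics/w3a.png

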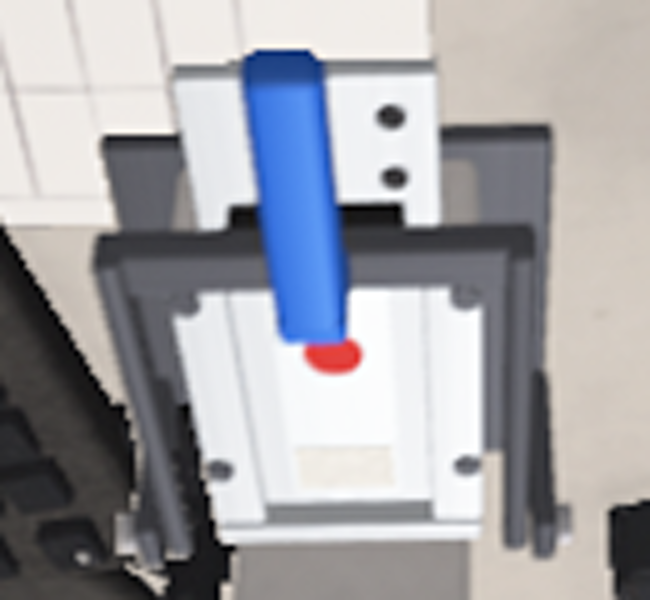

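View pics/w3b.png

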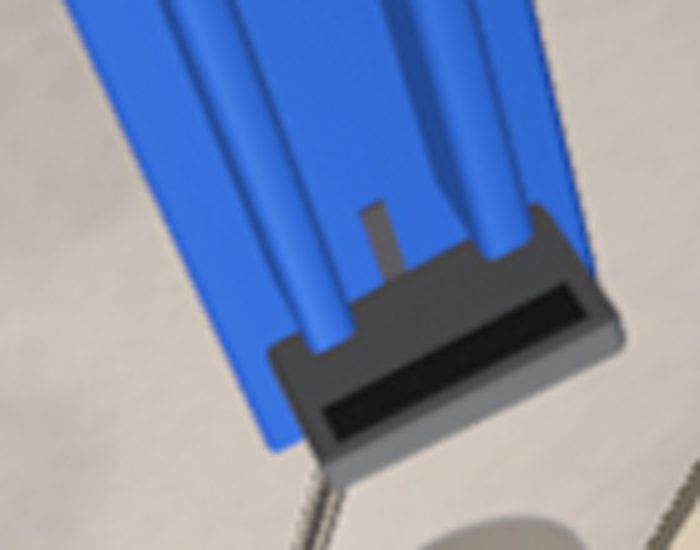

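```bash
cat > fit2.py <<'E'
from h import *
import pickle
from fit import T,S,D,sz,dz
from scipy.optimize import least_squares
W=pickle.load(open("w3.pkl","rb"))
a=lambda u,v:(190+u/5,80+v/5); b=lambda u,v:(400+u/5,v/5)
def dob(p):
    return [(W,(-65,-25,36),a(175,78)),(W,(-65,25,36),a(436,75)),(W,(-93,-7,70),a(248,82)),(W,(-93,7,70),a(322,82)),(W,(-24,-50,0),a(103,135)),(W,(-24,50,0),a(552,126)),
    (W,(-93,-7,60),a(252,51)),(W,(-93,7,60),a(312,50))]
def rs(p): return np.concatenate([(pr(c,T(p,P))[0]-np.array(o)) for c,P,o in dob(p)])
s=least_squares(rs,[624,-34,-.22],x_scale=[10,10,.1]); p=s.x
print("dryer",p[:2].round(1),np.degrees(p[2]).round(2),s.fun.reshape(-1,2).round(1).tolist())
for n,P in [("tab",(-81,0,65)),("tabup",(-60,0,125)),("cfront",(-57,0,33))]: print(n,T(p,P).round(1))
def rob(p):
    d=p[3]
    return [(W,(89,-30,6),b(272,452)),(W,(d,-24,43),b(326,462)),(W,(d,24,43),b(612,318)),(W,(d,-24,6),b(270,350)),(W,(d,24,6),b(540,207)),(W,(65,-14,30),b(332,343)),(W,(65,14,30),b(508,250)),
    (S,(89,30,6),sz(232,420)),(S,(89,-30,6),sz(262,368)),(S,(-89,30,6),sz(445,500)),(S,(-89,-30,6),sz(474,438))]
def rr(p): return np.concatenate([(pr(c,T(p,P))[0]-np.array(o))*(1 if c is W else .5) for c,P,o in rob(p)])
s=least_squares(rr,[529,167,.48,73],x_scale=[10,10,.1,10]); q=s.x
print("rack",q[:2].round(1),np.degrees(q[2]).round(2),q[3],s.fun.reshape(-1,2).round(1).tolist())
print("stopface",T(q,(q[3],0,33)).round(1))
E
python3 fit2.py
```

```text
[624.49507813 -34.47093145] -12.708196493164886 -18.1134222860781
[[-0.2, -0.3], [0.4, 0.8], [-1.1, -1.0], [-0.9, -0.0], [0.3, -0.8], [1.0, 2.7], [1.0, -1.1], [-1.6, -4.7], [-1.2, -1.9], [-1.0, -0.3], [0.8, 1.9], [0.8, 0.0], [2.2, -1.0], [-0.4, 1.6], [0.7, 1.8]]
[529.55810857 167.60460908] 27.331587674767256 [[-1.5, 0.6], [-0.1, -1.5], [0.7, 0.6], [0.8, 0.0]]
dryer [628.8 -28.8] -11.29 [[-0.5, 2.2], [0.4, 1.7], [-1.7, 0.0], [0.6, -0.3], [-0.3, 0.4], [0.4, 0.5], [-1.8, -1.6], [3.0, -1.8]]
tab [549.3 -12.9  65. ]
tabup [569.9 -17.  125. ]
cfront [572.9 -17.6  33. ]
rack [523.3 161.5] 29.27 75.06032752001043 [[-3.3, -7.2], [-0.6, 2.8], [2.7, -0.2], [-1.4, 0.6], [-0.2, -2.5], [1.8, 4.2], [1.3, 3.5], [0.9, 1.0], [1.2, -0.2], [2.6, 0.0], [2.1, -0.4]]
stopface [588.7 198.2  33. ]
```

Request:
{"fn": "apply_moves", "kwargs": {"series": [[0.5,[0.02,-0.015,-0.04],0.02],[0.5,[0.035,-0.03,-0.08],0.026],[0.5,[0.042,-0.035,-0.12],0.026],[0.5,[0.047,-0.036,-0.15],0.026],[0.5,[0.05,-0.036,-0.165],0.026]]}}

```text
time: 14.95
tool_pos: [555.1, -18.8, 76.8]
tcp_rot: [179.3, 41.5, 168.3]
ft_force: [0.3, 0.6, 0.4]
finger_gap: 42.7
```

```bash
python3 - <<'E'
from h import *
import pickle
s=sense(); print(s["time"],s["tool_pos"].round(1),s["tcp_rot"].round(1),s["joint_pos"].round(1),s["ft_force"].round(1))
p=optics.snapshot("wrist"); cv2.imwrite("pics/w4.png",p["color"]); pickle.dump(p,open("w4.pkl","wb"))
tp=s["tool_pos"]
from scipy.spatial.transform import Rotation as Ro
R=Ro.from_euler('xyz',s["tcp_rot"],degrees=True).as_matrix()
print("grasp px",pr(p,tp-8*R[:,2]), "zt",R[:,2].round(3))
E
```

```text
14.95 [555.1 -18.8  76.8] [179.3  41.5 168.3] [ -4.8 -21.3 140.1 -11.3  20.2 -74.2] [0.3 0.6 0.4]
grasp px [[277.64025113 280.78442579]] zt [ 0.651 -0.122 -0.749]
```

View pics/w4.png

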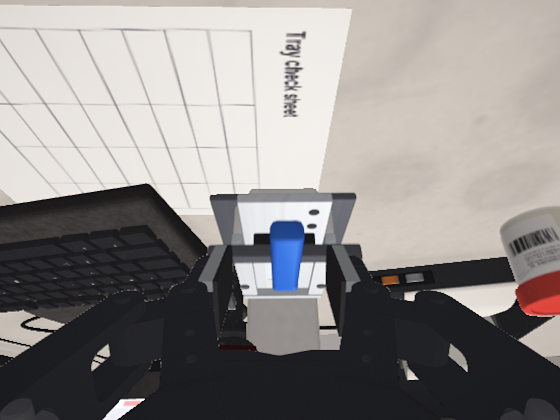

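```bash
cat >> h.py <<'E'
def ray(p,uv,z):
    R=cv2.Rodrigues(np.array(p["rvec"],float))[0]; c=-R.T@np.array(p["tvec"],float).ravel()
    d=R.T@np.linalg.inv(np.array(p["intrinsics"]))@np.array([uv[0],uv[1],1.]); return (c+d*(z-c[2])/d[2]).round(1)
E
python3 - <<'E'
from h import *
import pickle
p=pickle.load(open("w4.pkl","rb"))
a=cv2.imread('pics/w4.png')
cv2.imwrite('pics/w4a.png',cv2.resize(a[180:300,200:370],None,fx=4.5,fy=4.5,interpolation=2))
print(ray(p,(287,228),70),ray(p,(287,221),60), ray(p,(239,196),36),ray(p,(327,196),36))
E
```

```text
[529.9 -10.2  70. ] [541.5 -12.   60. ] [552.2 -37.8  36. ] [561.3   5.5  36. ]
```

View pics/w4a.png

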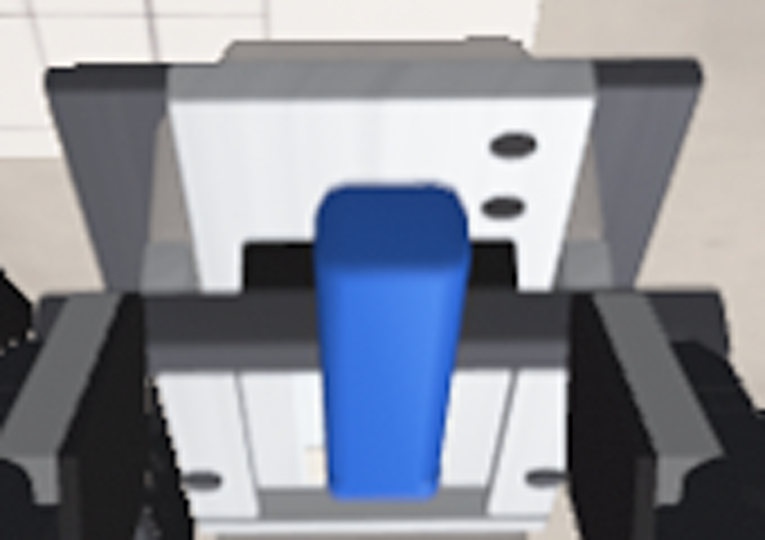

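```bash
python3 - <<'E'
from h import *
import pickle
p=pickle.load(open("w4.pkl","rb"))
print(ray(p,(287.2,239),70),ray(p,(287.2,221),60), ray(p,(237.3,201.8),36),ray(p,(332.7,201.8),36))
E
```

```text
[538.7 -11.7  70. ] [541.5 -11.9  60. ] [557.  -40.1  36. ] [567.1   7.9  36. ]
```

Request:
{"fn": "apply_moves", "kwargs": {"series": [[0.5,[0.0,0.004,-0.01],0.01],[0.5,[0.0,0.004,-0.018],0.01],[0.0,[0.0,0.004,-0.018],0.01],[0.0,[0.0,0.004,-0.018],0.01],[0.0,[0.0,0.004,-0.018],0.01]], "grip_force": 40}}

```text
time: 15.62
tool_pos: [554.4, -15.2, 57.7]
tcp_rot: [179.3, 41.4, 168.9]
ft_force: [1.1, -5.4, -3.4]
finger_gap: 13.4
```

Request:
{"fn": "apply_moves", "kwargs": {"series": [[0.0,[0.0,0.0,0.0],0.0],[0.0,[0.0,0.0,0.0],0.0]]}}

```text
time: 15.88
tool_pos: [554.5, -15.3, 58.0]
tcp_rot: [179.3, 41.4, 168.9]
ft_force: [-2.3, -3.5, 0.4]
finger_gap: 13.3
```

Request:
{"fn": "apply_moves", "kwargs": {"series": [[0,[0.003,-0.0005,0.0165],0.0],[0,[0.007,-0.0015,0.031],0.0],[0,[0.013,-0.0025,0.0465],0.0],[0,[0.021,-0.004,0.06],0.0],[0,[0.0225,-0.0045,0.063],0.0]]}}

```text
time: 16.5
tool_pos: [574.7, -19.5, 117.8]
tcp_rot: [179.4, 41.1, 168.9]
ft_force: [3.0, 2.4, -21.4]
finger_gap: 13.3
```

Request:
{"fn": "apply_moves", "kwargs": {"series": [[0,[0.001,0.0,0.002],0.0]]}}

```text
time: 16.62
tool_pos: [574.6, -19.4, 117.8]
tcp_rot: [179.4, 40.9, 168.9]
ft_force: [11.8, -3.7, -19.2]
finger_gap: 13.3
```

```bash
python3 - <<'E'
from h import *
import pickle
s=sense(); print(s["time"],s["tool_pos"].round(1),s["tcp_rot"].round(1),s["joint_pos"].round(1),s["ft_force"].round(1))
p=optics.snapshot("side"); cv2.imwrite("pics/s5.png",cv2.resize(p["color"][110:250,200:390],None,fx=4,fy=4,interpolation=2))
p=optics.snapshot("wrist"); cv2.imwrite("pics/w5.png",p["color"]); pickle.dump(p,open("w5.pkl","wb"))
E
```

```text
16.625 [574.6 -19.4 117.8] [179.4  40.9 168.9] [ -4.9 -22.5 135.6  -7.8  26.3 -78.4] [ 11.8  -3.7 -19.2]
```

View pics/s5.png

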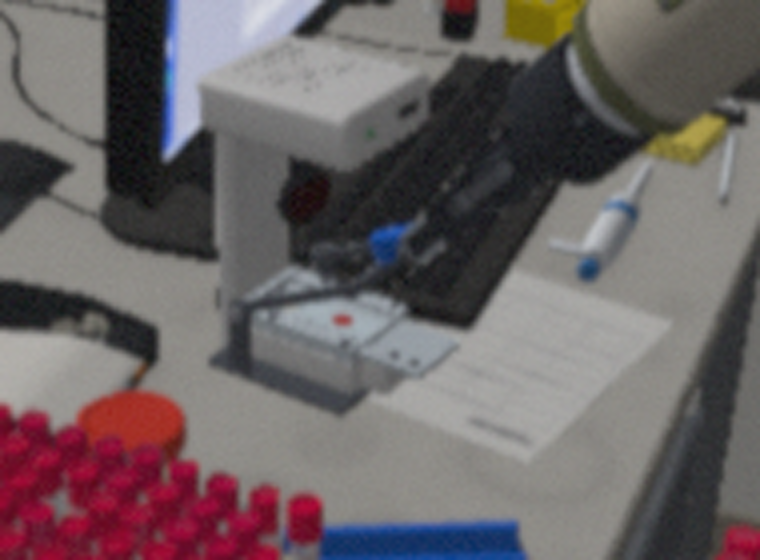

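View pics/w5.png

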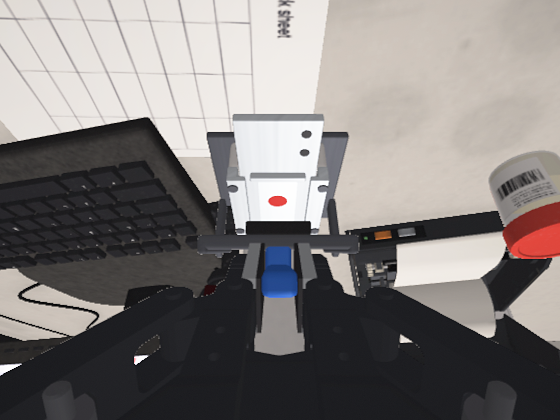

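Request:
{"fn": "apply_moves", "kwargs": {"series": [[0.3,[0.0,0.0,0.0],0.0],[0.4,[0.0,0.0,0.0],0.0],[0.8,[-0.01,0.002,0.005],0.0],[0.8,[-0.025,0.005,0.01],0.0],[0.8,[-0.035,0.007,0.0],0.0]]}}

```text
time: 17.35
tool_pos: [541.3, -12.4, 120.8]
tcp_rot: [179.4, 41.2, 168.9]
ft_force: [0.2, -0.1, -0.0]
finger_gap: 68.3
```

```bash
python3 - <<'E'
from h import *
import pickle
s=sense(); print(s["time"],s["tool_pos"].round(1),s["tcp_rot"].round(1),s["joint_pos"].round(1),s["ft_force"].round(1))
p=optics.snapshot("wrist"); cv2.imwrite("pics/w6.png",p["color"]); pickle.dump(p,open("w6.pkl","wb"))
E
```

```text
17.35 [541.3 -12.4 120.8] [179.4  41.2 168.9] [ -4.2 -31.  141.   -8.1  29.1 -77.7] [ 0.2 -0.1 -0. ]
```

View pics/w6.png

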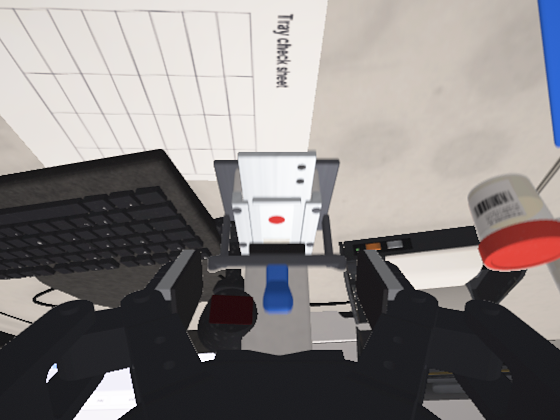

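```bash
python3 - <<'E'
from h import *
a=cv2.imread('pics/w6.png')
cv2.imwrite('pics/w6a.png',cv2.resize(a[140:260,205:350],None,fx=5,fy=5,interpolation=2))
E
```

```text
(no output)
```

View pics/w6a.png

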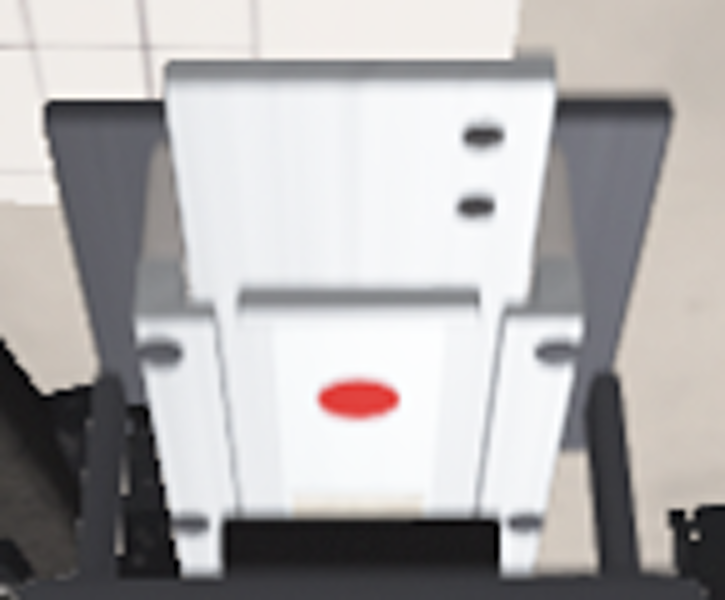

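```bash
python3 - <<'E'
from h import *
import pickle
from fit import T
from scipy.optimize import least_squares
p=pickle.load(open("w6.pkl","rb")); a=lambda U,V:(205+U/5,140+V/5)
print(ray(p,a(167,80),36),ray(p,a(552,78),36),ray(p,a(168,62),30),ray(p,a(550,60),30),ray(p,a(47,103),0),ray(p,a(672,98),0))
ob=[((-65,-25,36),a(167,80)),((-65,25,36),a(552,78)),((-65,-25,30),a(168,62)),((-65,25,30),a(550,60)),((-24,-50,0),a(47,102)),((-24,50,0),a(672,98))]
s=least_squares(lambda q:np.concatenate([pr(p,T(q,P))[0]-o for P,o in ob]),[628,-29,-.2],x_scale=[10,10,.1]);print(s.x[:2],np.degrees(s.x[2]),s.fun.round(1))
print(T(s.x,(-58,0,33)))
E
```

```text
[624.49507813 -34.47093145] -12.708196493164886 -18.1134222860781
[[-0.2, -0.3], [0.4, 0.8], [-1.1, -1.0], [-0.9, -0.0], [0.3, -0.8], [1.0, 2.7], [1.0, -1.1], [-1.6, -4.7], [-1.2, -1.9], [-1.0, -0.3], [0.8, 1.9], [0.8, 0.0], [2.2, -1.0], [-0.4, 1.6], [0.7, 1.8]]
[529.55810857 167.60460908] 27.331587674767256 [[-1.5, 0.6], [-0.1, -1.5], [0.7, 0.6], [0.8, 0.0]]
[556.2 -39.6  36. ] [565.1   7.5  36. ] [559.3 -40.7  30. ] [568.4   7.3  30. ] [595.6 -73.2   0. ] [613.6  24.4   0. ]
[626.7489744  -28.50934769] -10.643493061140996 [-1.3  2.5  1.3  2.4 -1.  -1.   1.  -1.1 -0.8 -1.2  0.7 -1.1]
[569.74683952 -17.79689611  33.        ]
```

Request:
{"fn": "apply_moves", "kwargs": {"series": [[0.85,[0.0,0.0,-0.03],0.0],[0.85,[0.002,0.0,-0.055],0.0],[0.85,[0.005,-0.001,-0.08],0.0]]}}

```text
time: 17.77
tool_pos: [543.8, -12.8, 36.1]
tcp_rot: [179.4, 41.0, 168.9]
ft_force: [0.1, -0.0, -0.3]
finger_gap: 72.8
```

Request:
{"fn": "apply_moves", "kwargs": {"series": [[0.85,[0.01,-0.002,-0.01],0.0],[0.85,[0.025,-0.004,-0.012],0.0],[0.85,[0.03,-0.005,-0.012],0.0]]}}

```text
time: 18.15
tool_pos: [574.4, -17.8, 23.6]
tcp_rot: [179.4, 41.0, 168.9]
ft_force: [0.5, 0.3, -0.5]
finger_gap: 72.4
```

```bash
python3 - <<'E'
from h import *
import pickle
s=sense(); print(s["time"],s["tool_pos"].round(1),s["tcp_rot"].round(1),s["joint_pos"].round(1),s["ft_force"].round(1))
p=optics.snapshot("wrist"); cv2.imwrite("pics/w7.png",p["color"]); pickle.dump(p,open("w7.pkl","wb"))
p=optics.snapshot("side"); cv2.imwrite("pics/s7.png",cv2.resize(p["color"][110:250,200:390],None,fx=4,fy=4,interpolation=2))
E
```

```text
18.15 [574.4 -17.8  23.6] [179.4  41.  168.9] [ -4.7  -8.1 136.6 -18.3  11.2 -67.2] [ 0.5  0.3 -0.5]
```

View pics/w7.png

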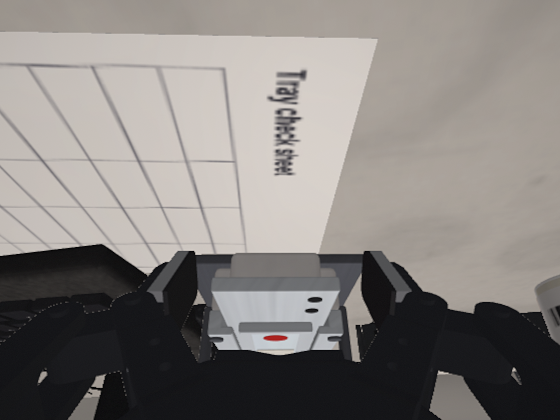

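View pics/s7.png

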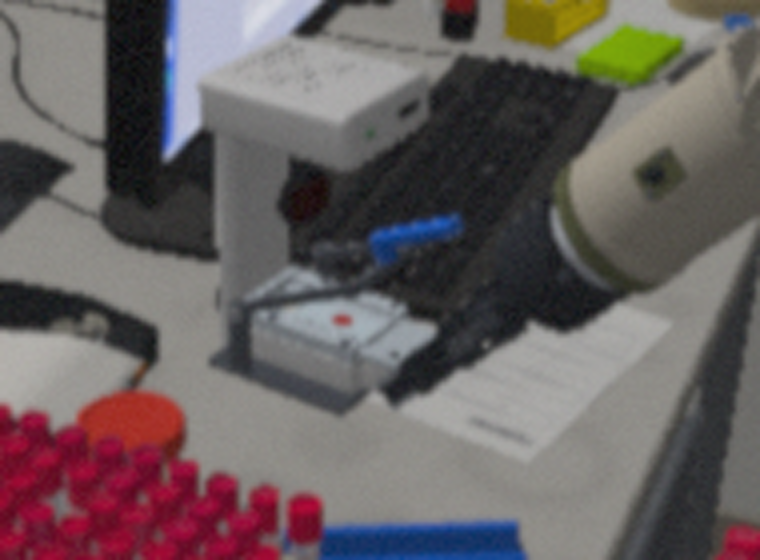

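Request:
{"fn": "apply_moves", "kwargs": {"series": [[0.85,[0.001,-0.001,0.004],0.0],[0.5,[0.001,-0.001,0.004],0.0],[0.5,[0.001,-0.001,0.004],0.0],[0.5,[0.001,-0.001,0.004],0.0],[0.5,[0.001,-0.001,0.004],0.0]], "grip_force": 30}}

```text
time: 18.88
tool_pos: [575.7, -18.9, 29.0]
tcp_rot: [179.3, 41.1, 168.9]
ft_force: [-4.5, 0.2, 6.8]
finger_gap: 49.0
```

Request:
{"fn": "apply_moves", "kwargs": {"series": [[0.5,[-0.006,0.001,0.0],0.0],[0.5,[-0.013,0.0026,0.0],0.0],[0.5,[-0.02,0.004,0.0],0.0],[0.5,[-0.027,0.0053,0.0],0.0],[0.5,[-0.033,0.0065,0.0],0.0]]}}

```text
time: 19.5
tool_pos: [542.3, -12.3, 29.1]
tcp_rot: [179.3, 41.1, 168.9]
ft_force: [1.4, -0.3, 0.3]
finger_gap: 49.1
```

Request:
{"fn": "apply_moves", "kwargs": {"series": [[0.5,[-0.003,0.0005,0.0],0.0]]}}

```text
time: 19.62
tool_pos: [538.9, -11.7, 29.1]
tcp_rot: [179.3, 41.1, 168.9]
ft_force: [0.9, 0.1, -0.9]
finger_gap: 49.2
```

```bash
python3 - <<'E'
from h import *
import pickle
s=sense(); print(s["time"],s["tool_pos"].round(1),s["tcp_rot"].round(1),s["joint_pos"].round(1),s["ft_force"].round(1))
p=optics.snapshot("wrist"); cv2.imwrite("pics/w8.png",p["color"]); pickle.dump(p,open("w8.pkl","wb"))
E
```

```text
19.625 [538.9 -11.7  29.1] [179.3  41.1 168.9] [ -4.1 -16.2 142.4 -17.1  13.4 -68.1] [ 0.9  0.1 -0.9]
```

View pics/w8.png

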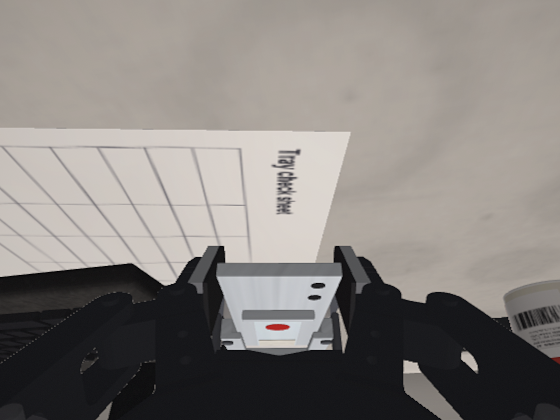

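Request:
{"fn": "apply_moves", "kwargs": {"series": [[0.7,[0.0,0.0,0.0],0.0],[0.7,[0.01,-0.002,0.0],0.0],[0.7,[0.025,-0.005,0.0],0.0],[0.7,[0.036,-0.007,0.0],0.0],[0.5,[0.036,-0.007,0.0],0.0]]}}

```text
time: 20.3
tool_pos: [576.2, -19.0, 29.8]
tcp_rot: [179.3, 41.2, 168.9]
ft_force: [1.5, -0.5, 1.9]
finger_gap: 49.2
```

Request:
{"fn": "apply_moves", "kwargs": {"series": [[0.5,[0.0,0.0,0.0],0.0],[0.5,[0.0,0.0,0.0],0.0]]}}

```text
time: 20.55
tool_pos: [576.1, -18.9, 29.8]
tcp_rot: [179.3, 41.2, 168.9]
ft_force: [2.7, -0.8, 0.8]
finger_gap: 49.2
```

Request:
{"fn": "apply_moves", "kwargs": {"series": [[0.5,[-0.007,0.0014,0.0],0.0],[0.5,[-0.014,0.0028,0.0],0.0],[0.5,[-0.021,0.0041,0.0],0.0],[0.5,[-0.028,0.0055,0.0],0.0],[0.5,[-0.034,0.0066,0.0],0.0]]}}

```text
time: 21.18
tool_pos: [541.3, -12.2, 29.5]
tcp_rot: [179.3, 41.2, 168.9]
ft_force: [0.4, 0.6, -0.8]
finger_gap: 49.4
```

```bash
python3 - <<'E'
from h import *
import pickle
s=sense(); print(s["time"],s["tool_pos"].round(1),s["tcp_rot"].round(1),s["joint_pos"].round(1),s["ft_force"].round(1))
p=optics.snapshot("side"); cv2.imwrite("pics/s9.png",cv2.resize(p["color"][110:250,200:390],None,fx=4,fy=4,interpolation=2))
p=optics.snapshot("wrist"); cv2.imwrite("pics/w9.png",p["color"]); pickle.dump(p,open("w9.pkl","wb"))
E
```

```text
21.175 [541.3 -12.2  29.5] [179.3  41.2 168.9] [ -4.2 -15.8 142.1 -17.1  13.2 -68.1] [ 0.4  0.6 -0.8]
```

View pics/s9.png

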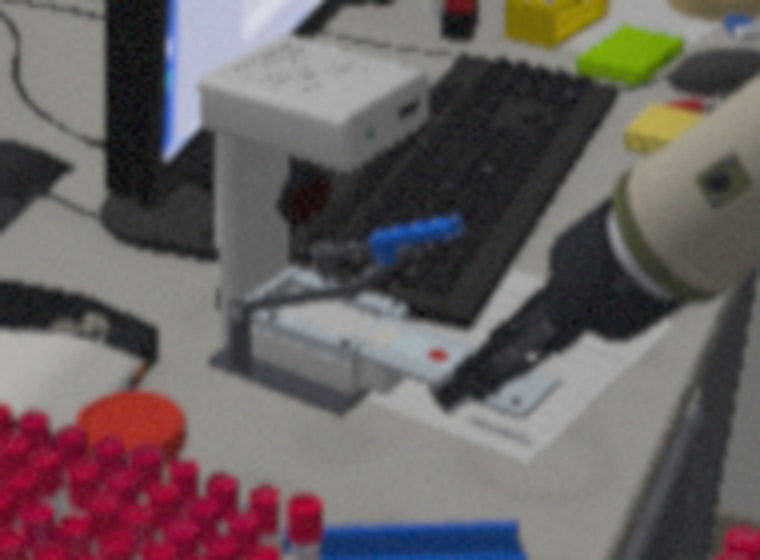

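View pics/w9.png

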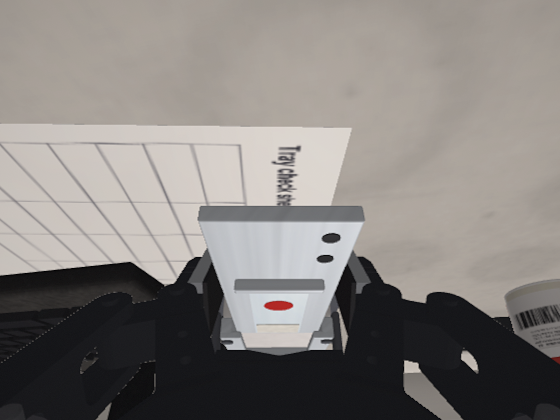

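```bash
python3 - <<'E'
from h import *
import pickle
p=pickle.load(open("w9.pkl","rb"))
L=ray(p,(199,221),36);Rr=ray(p,(363,221),36); m=(L+Rr)/2; print(L,Rr,m,np.linalg.norm(L-Rr))
th=np.radians(-11.2); c,s=np.cos(th),np.sin(th); d=m[:2]-[627,-28.7]; print("front in dryer",c*d[0]+s*d[1],-s*d[0]+c*d[1])
E
```

```text
[483.5 -24.1  36. ] [492.8  21.9  36. ] [488.15  -1.1   36.  ] 46.93069358106697
front in dryer -141.5664914139065 0.10492262074457415
```

Request:
{"fn": "apply_moves", "kwargs": {"series": [[0.7,[0.0,0.0,0.0],0.0],[0.7,[0.005,-0.001,0.0],0.0],[0.7,[0.018,-0.0036,0.0],0.0],[0.5,[0.018,-0.0036,0.0],0.0],[0.5,[0.018,-0.0036,0.0],0.0]], "grip_force": 60}}

```text
time: 21.9
tool_pos: [560.7, -16.0, 30.8]
tcp_rot: [179.3, 41.3, 168.9]
ft_force: [4.7, -1.8, 1.4]
finger_gap: 48.4
```

Request:
{"fn": "apply_moves", "kwargs": {"series": [[0.5,[0.0,0.0,0.0],0.0],[0.5,[-0.008,0.0016,0.0],0.0],[0.5,[-0.015,0.003,0.0],0.0],[0.5,[-0.021,0.0042,0.0],0.0]]}}

```text
time: 22.4
tool_pos: [538.1, -11.6, 29.7]
tcp_rot: [179.3, 41.2, 168.9]
ft_force: [0.8, 0.5, -2.4]
finger_gap: 48.6
```

```bash
python3 - <<'E'
from h import *
import pickle
s=sense(); print(s["time"],s["tool_pos"].round(1),s["tcp_rot"].round(1),s["joint_pos"].round(1),s["ft_force"].round(1),s["finger_gap"])
p=optics.snapshot("wrist"); cv2.imwrite("pics/w10.png",p["color"]); pickle.dump(p,open("w10.pkl","wb"))
E
```

```text
22.4 [538.1 -11.6  29.7] [179.3  41.2 168.9] [ -4.1 -16.5 142.6 -17.1  13.4 -68.1] [ 0.8  0.5 -2.4] 48.632906537734016
```

View pics/w10.png

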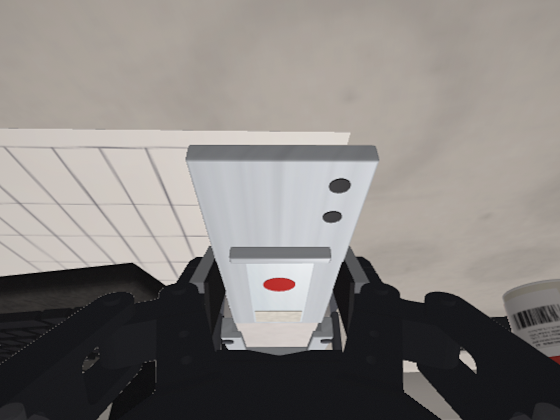

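Request:
{"fn": "apply_moves", "kwargs": {"series": [[0.5,[0.0,0.002,0.008],0.0],[0.5,[0.0,0.006,0.02],0.0],[0.5,[0.001,0.025,0.035],0.05],[0.5,[0.001,0.05,0.05],0.12],[0.5,[0.001,0.08,0.06],0.2]]}}

```text
time: 23.08
tool_pos: [538.8, 69.5, 90.8]
tcp_rot: [179.3, 41.2, -179.5]
ft_force: [0.4, 0.2, -1.9]
finger_gap: 48.4
```

```bash
cat > fit3.py <<'E'
from h import *
import pickle
from fit import T,S,D,sz,dz
from scipy.optimize import least_squares
W=pickle.load(open("w3.pkl","rb"))
b=lambda u,v:(400+u/5,v/5)
def rob(p):
    d,f=p[3],p[4]
    return [(W,(f+89,-30,6),b(272,452)),(W,(d,-24,43),b(326,462)),(W,(d,24,43),b(612,318)),(W,(d,-24,6),b(270,350)),(W,(d,24,6),b(540,207)),(W,(65,-14,30),b(332,343)),(W,(65,14,30),b(508,250)),
    (S,(f+89,30,6),sz(232,420)),(S,(f+89,-30,6),sz(262,368)),(S,(f-89,30,6),sz(445,500)),(S,(f-89,-30,6),sz(474,438))]
def ln(p,P,A,B):
    A,B=np.array(A),np.array(B); n=np.array([-(B-A)[1],(B-A)[0]]);n=n/np.linalg.norm(n); return n@(pr(W,T(p,P))[0]-A)
def rr(p):
    o=[(pr(c,T(p,P))[0]-np.array(o))*(1 if c is W else .5) for c,P,o in rob(p)]
    o.append([ln(p,(x,-30,6),b(65,0),b(272,452)) for x in (0,60)]); o.append([ln(p,(x,30,6),b(530,0),b(597,285)) for x in (0,60)])
    return np.concatenate(o)
s=least_squares(rr,[529,167,.48,73,10],x_scale=[10,10,.1,10,10],loss='soft_l1'); q=s.x
print("rack",q[:2].round(1),np.degrees(q[2]).round(2),q[3:],s.fun.reshape(-1,2).round(1).tolist())
print("stopface",T(q,(q[3],0,33)).round(1))
E
python3 fit3.py | tail -2
python3 - <<'E'
from h import *
import pickle
s=sense(); print(s["time"],s["tool_pos"].round(1),s["tcp_rot"].round(1),s["joint_pos"].round(1),s["ft_force"].round(1),s["finger_gap"])
for n in ["wrist","scene"]:
    p=optics.snapshot(n); cv2.imwrite(f"pics/{n}11.png",p["color"]); pickle.dump(p,open(f"{n}11.pkl","wb"))
E
```

```text
rack [517.9 161.2] 27.52 [79.85300508 16.23284445] [[-0.7, -0.2], [-0.9, 2.3], [2.7, 0.4], [-1.8, 0.1], [-0.1, -1.9], [0.5, 0.1], [0.5, -0.4], [-1.3, 0.1], [-0.6, -0.9], [-0.1, 0.0], [-0.1, -0.3], [1.4, 0.9], [-0.6, -1.1]]
stopface [588.7 198.1  33. ]
23.075 [538.8  69.5  90.8] [ 179.3   41.2 -179.5] [  2.2 -27.  142.   -1.1  23.7 -87.7] [ 0.4  0.2 -1.9] 48.39100745479369
```

View pics/wrist11.png

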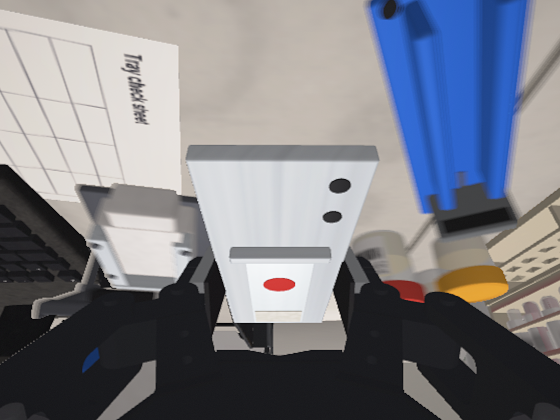

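View pics/scene11.png

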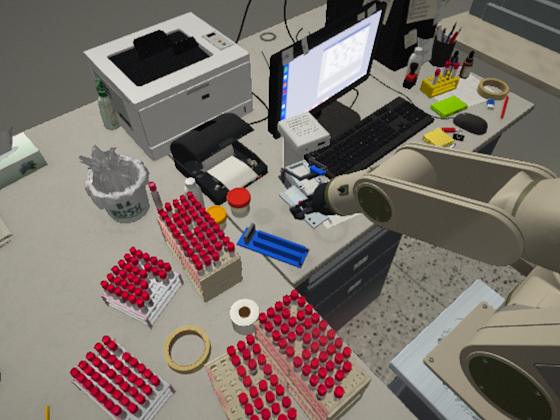

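```bash
python3 - <<'E'
from h import *
a=cv2.imread('pics/wrist11.png')
cv2.imwrite('pics/w11a.png',cv2.resize(a[140:245,390:540],None,fx=5,fy=5,interpolation=2))
cv2.imwrite('pics/w11b.png',cv2.resize(a[0:140,360:540],None,fx=4,fy=4,interpolation=2))
E
```

```text
(no output)
```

View pics/w11a.png

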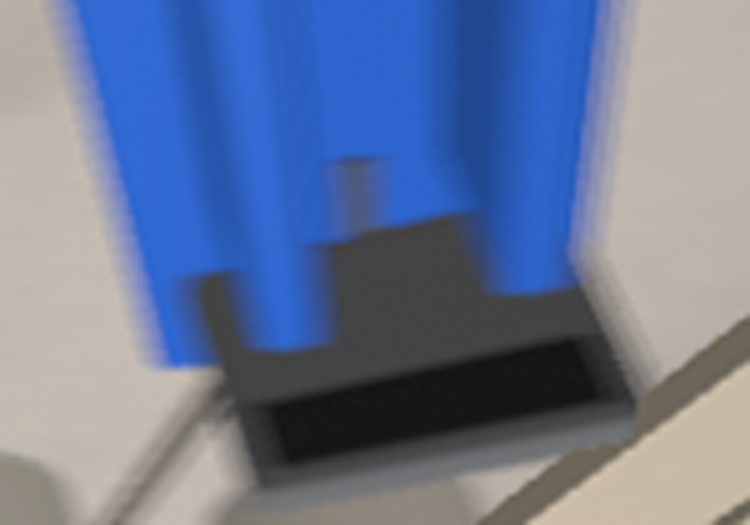

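View pics/w11b.png

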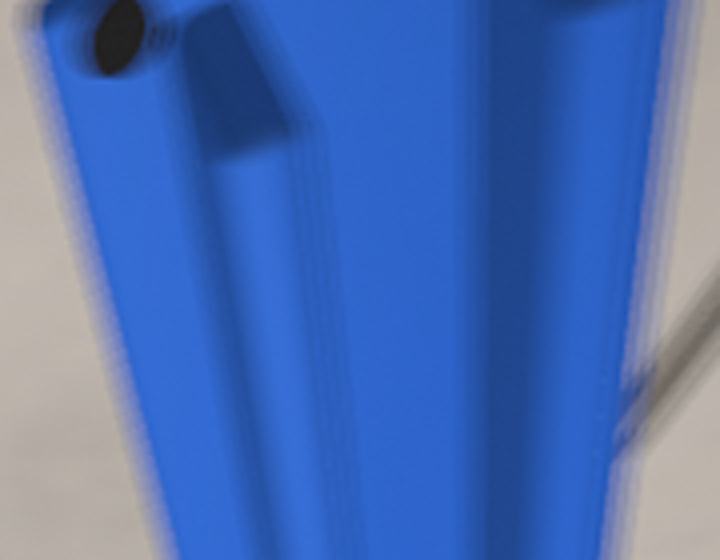

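```bash
cat > fit4.py <<'E'
from fit3 import *
V=pickle.load(open("wrist11.pkl","rb"))
c=lambda u,v:(390+u/5,140+v/5); e=lambda u,v:(360+u/4,v/4)
def rv(p,both=True):
    d=p[3]
    ob=[((d,-24,43),c(258,470)),((d,24,43),c(628,402)),((65,-14,30),c(288,345)),((65,14,30),c(528,292)),((-65,-14,30),e(247,155)),((d,-24,6),c(203,278))]
    o=np.concatenate([pr(V,T(p,P))[0]-np.array(o) for P,o in ob])
    return np.concatenate([o,rr(p)]) if both else o
for both in (True,False):
    s=least_squares(lambda p:rv(p,both),list(q),x_scale=[10,10,.1,10,10],loss='soft_l1'); x=s.x
    print(both,x[:2].round(1),np.degrees(x[2]).round(2),x[3].round(1),T(x,(x[3],0,33)).round(1)); print(s.fun[:12].reshape(-1,2).round(1).tolist())
E
python3 fit4.py | tail -4
```

```text
True [519.3 162.6] 27.55 77.9 [588.4 198.6  33. ]
[[-4.2, 5.6], [5.1, 2.3], [-1.1, 1.3], [-0.3, 0.6], [-0.8, -3.2], [-7.1, -0.9]]
False [520.  163.5] 27.93 75.6 [586.8 198.9  33. ]
[[-2.8, 4.6], [7.2, 0.9], [0.6, 1.8], [1.3, 1.0], [-0.3, -0.5], [-5.8, -2.1]]
```

```bash
python3 - <<'E'
from h import *
import pickle
p=pickle.load(open("w10.pkl","rb"))
L=ray(p,(188.5,160.5),36);R=ray(p,(377.5,160.5),36);m=(L+R)/2;print(L,R,np.linalg.norm(L-R))
rel=m-np.array([538.1,-11.6,0]); th=np.radians(-11.1); c,s=np.cos(th),np.sin(th)
print("front rel TCP fwd,lat",c*rel[0]+s*rel[1],-s*rel[0]+c*rel[1])
p=pickle.load(open("wrist11.pkl","rb"))
L=ray(p,(188,160.5),97);R=ray(p,(377.5,160.5),97);m=(L+R)/2;print(L,R,np.linalg.norm(L-R))
rel=m-np.array([538.8,69.5,0]);print(rel)
E
```

```text
[456.7 -16.4  36. ] [464.8  25.1  36. ] 42.283093548131035
front rel TCP fwd,lat -78.9737129258884 0.760043879897367
[460.1  48.1  97. ] [459.8  90.5  97. ] 42.401061307472006
[-78.85  -0.2   97.  ]
```

```bash
python3 - <<'E'
from h import *
import pickle
for f,pts in [("w9.pkl",[((199,221),(363.5,221),50),((236,281),(324,281),36)]),("w10.pkl",[((188.5,160.5),(377.5,160.5),50),((187,147),(378,147),50),((230,248.5),(330.5,248.5),36)]),("wrist11.pkl",[((188,160.5),(377.5,160.5),50),((230,248.5),(330.5,248.5),36)])]:
    p=pickle.load(open(f,"rb")); K=np.array(p["intrinsics"])
    R=cv2.Rodrigues(np.array(p["rvec"]))[0]; print(f,"cam",(-R.T@np.array(p["tvec"]).ravel()).round(1),R[2].round(3))
    for a,b,wd in pts:
        d=wd*K[0,0]/(b[0]-a[0]); m=np.array([(a[0]+b[0])/2,a[1],1]); print("  ",w(p,np.linalg.inv(K)@m*d).round(1))
E
```

```text
w9.pkl cam [408.   12.8  85.2] [ 0.817 -0.148 -0.558]
   [493.3  -2.   32.9]
   [536.1 -10.3  35.1]
w10.pkl cam [405.3  13.3  85.6] [ 0.817 -0.148 -0.557]
   [470.9   2.6  26.9]
   [468.3   3.   24.5]
   [511.2  -5.6  32.2]
wrist11.pkl cam [403.7  67.  146.7] [ 0.831  0.019 -0.556]
   [470.   69.7  88.1]
   [511.3  69.8  93.3]
```

```bash
python3 - <<'E'
from h import *
a=cv2.imread('pics/wrist11.png')
cv2.imwrite('pics/w11c.png',cv2.resize(a[130:340,170:400],None,fx=3.3,fy=2.8,interpolation=2))
E
```

```text
(no output)
```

View pics/w11c.png

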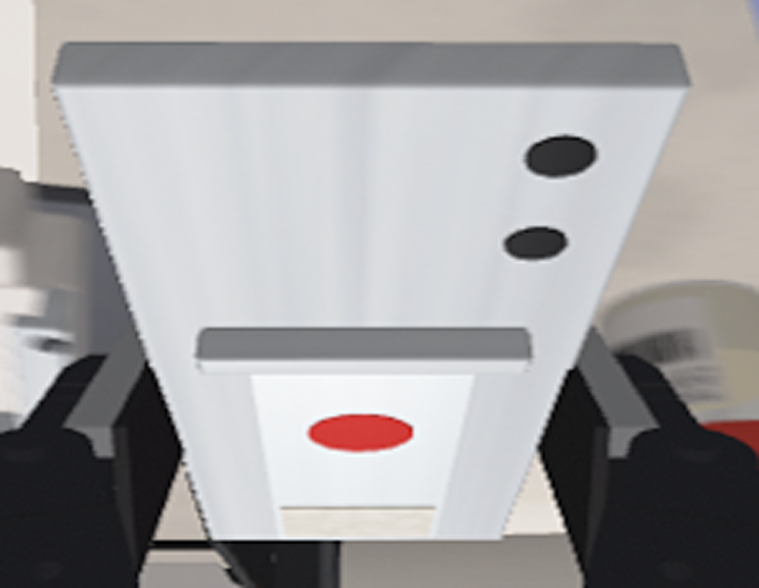

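Request:
{"fn": "apply_moves", "kwargs": {"series": [[0.5,[0.0,0.025,0.0],0.12],[0.5,[-0.002,0.05,0.0],0.24],[0.5,[-0.006,0.075,-0.005],0.36],[0.5,[-0.01,0.095,-0.015],0.473],[0.5,[-0.012,0.097,-0.03],0.473]]}}

```text
time: 23.8
tool_pos: [528.0, 167.0, 62.0]
tcp_rot: [179.3, 41.4, -152.3]
ft_force: [-0.7, -0.5, -2.7]
finger_gap: 48.0
```

Request:
{"fn": "apply_moves", "kwargs": {"series": [[0.5,[0.0,0.0,0.0],0.0]]}}

```text
time: 23.92
tool_pos: [526.5, 166.7, 59.9]
tcp_rot: [179.2, 41.2, -152.5]
ft_force: [0.1, 0.4, -2.3]
finger_gap: 48.4
```

```bash
python3 - <<'E'
from h import *
import pickle
s=sense(); print(s["time"],s["tool_pos"].round(1),s["tcp_rot"].round(1),s["joint_pos"].round(1),s["ft_force"].round(1),s["finger_gap"])
for n in ["wrist","scene","side"]:
    p=optics.snapshot(n); pickle.dump(p,open(f"{n}12.pkl","wb")); im=p["color"]
    if n!="wrist": im=cv2.resize(im[150:290,180:380],None,fx=4,fy=4,interpolation=2)
    cv2.imwrite(f"pics/{n}12.png",im)
E
```

```text
23.925 [526.5 166.7  59.9] [ 179.2   41.2 -152.5] [   0.6  -18.4  139.9   42.7   27.4 -150.4] [ 0.1  0.4 -2.3] 48.40381230033961
```

View pics/wrist12.png

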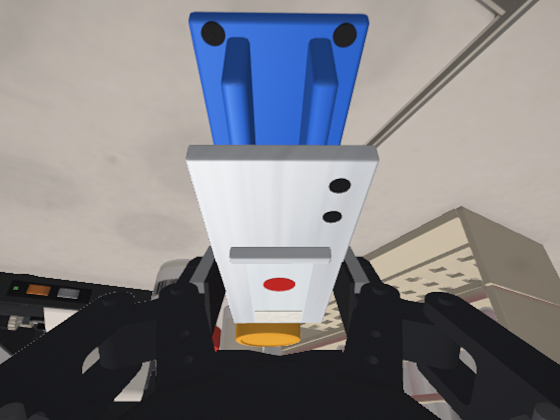

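View pics/scene12.png

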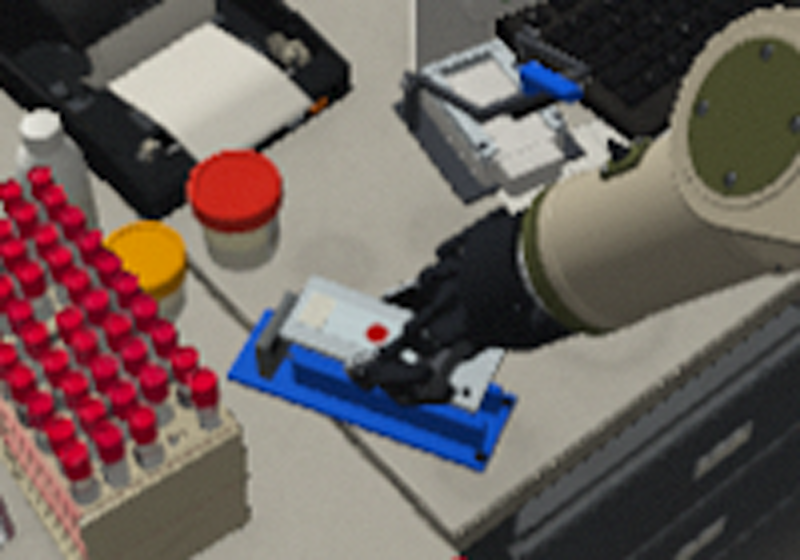

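View pics/side12.png

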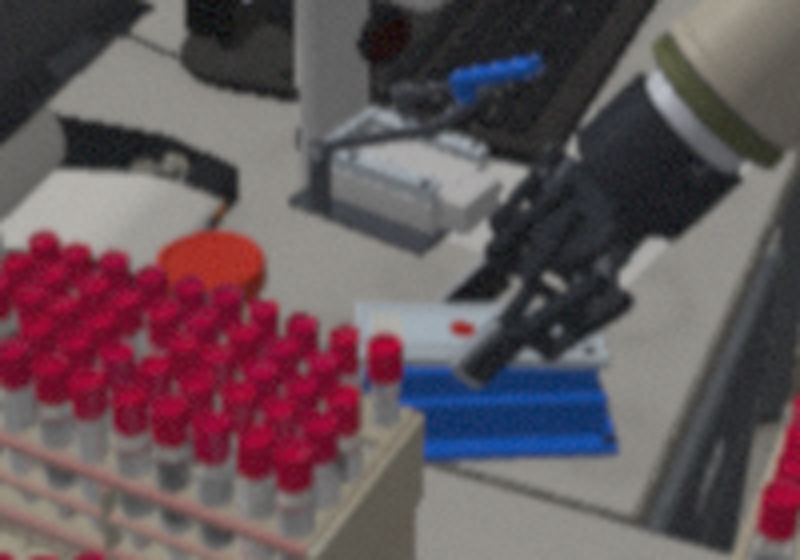

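```bash
python3 - <<'E'
from h import *
import pickle
p=pickle.load(open("scene12.pkl","rb")); z=lambda U,V:(180+U/4,150+V/4)
th=np.radians(27.6); ex=np.array([np.cos(th),np.sin(th)]); ey=np.array([-ex[1],ex[0]])
for n,uv,h in [("cR",z(313,277),71),("cL",z(278,335),71),("sR top",z(296,292),43),("sL top",z(268,347),43),("nearR",z(503,352),63),("nearL",z(482,410),63),("footL",z(483,470),6),("footR",z(517,398),6)]:
    P=ray(p,uv,h); d=P[:2]-[588.2,198.5]; print(n,P,"x_rel_stop",(d@ex).round(1),"y",(d@ey).round(1))
E
```

```text
cR [581.7 172.1  71. ] x_rel_stop -18.0 y -20.4
cL [560.2 215.6  71. ] x_rel_stop -16.9 y 28.1
sR top [597.  175.6  43. ] x_rel_stop -2.8 y -24.4
sL top [574. 215.  43.] x_rel_stop -4.9 y 21.2
nearR [468.1 115.2  63. ] x_rel_stop -145.0 y -18.2
nearL [444.9 152.5  63. ] x_rel_stop -148.3 y 25.6
footL [438.4 154.8   6. ] x_rel_stop -153.0 y 30.7
footR [464.3 103.4   6. ] x_rel_stop -153.9 y -26.9
```

Request:
{"fn": "apply_moves", "kwargs": {"series": [[0.5,[0.001,-0.002,-0.008],0.0],[0.5,[0.001,-0.002,-0.015],0.0],[0.5,[0.001,-0.002,-0.02],0.0],[0.5,[0.001,-0.002,-0.022],0.0]]}}

```text
time: 24.58
tool_pos: [527.6, 168.6, 44.7]
tcp_rot: [179.6, 40.9, -152.5]
ft_force: [0.3, -0.4, -2.4]
finger_gap: 48.0
```

Request:
{"fn": "apply_moves", "kwargs": {"series": [[0.5,[0.0,0.0,-0.0015],0.0],[0.5,[0.0,0.0,-0.003],0.0]]}}

```text
time: 24.82
tool_pos: [527.4, 169.3, 42.5]
tcp_rot: [179.6, 40.8, -152.5]
ft_force: [0.7, 0.3, -2.4]
finger_gap: 48.5
```

```bash
python3 - <<'E'
from h import *
s=sense(); print(s["time"],s["tool_pos"].round(1),s["tcp_rot"].round(2),s["joint_pos"].round(1),s["ft_force"].round(1),s["finger_gap"])
E
```

```text
24.825 [527.4 169.3  42.5] [ 179.61   40.79 -152.54] [   1.7  -15.1  139.6   44.8   24.4 -152.2] [ 0.7  0.3 -2.4] 48.525352328374424
```

Request:
{"fn": "apply_moves", "kwargs": {"series": [[0.5,[0.001,-0.002,0.0],-0.04],[0.5,[0.002,-0.004,0.0],-0.07],[0.5,[0.002,-0.004,-0.003],-0.07],[0.5,[0.002,-0.004,-0.005],-0.07]]}}

```text
time: 25.32
tool_pos: [529.3, 165.4, 37.3]
tcp_rot: [179.6, 40.8, -156.5]
ft_force: [-0.3, 0.2, -2.3]
finger_gap: 48.0
```

```bash
python3 - <<'E'
from h import *
s=sense(); print(s["time"],s["tool_pos"].round(1),s["tcp_rot"].round(2),s["joint_pos"].round(1),s["ft_force"].round(1),s["finger_gap"])
E
```

```text
25.325 [529.3 165.4  37.3] [ 179.61   40.78 -156.5 ] [   3.6  -14.8  140.    40.8   20.5 -144.4] [-0.3  0.2 -2.3] 48.04832920127788
```

Request:
{"fn": "apply_moves", "kwargs": {"series": [[0.5,[0.0,0.0,-0.0015],0.01],[0.5,[0.0,0.0,-0.003],0.015]], "grip_force": 40}}

```text
time: 25.58
tool_pos: [529.5, 165.5, 34.4]
tcp_rot: [179.6, 40.8, -155.6]
ft_force: [-2.0, 0.8, 3.4]
finger_gap: 48.2
```

Request:
{"fn": "apply_moves", "kwargs": {"series": [[0.5,[0.0,0.0,-0.0015],0.0],[0.5,[0.0,0.0,-0.0025],0.0]]}}

```text
time: 25.82
tool_pos: [530.2, 165.6, 32.6]
tcp_rot: [179.6, 40.9, -155.7]
ft_force: [-6.9, -0.5, 11.1]
finger_gap: 48.3
```

```bash
python3 - <<'E'
from h import *
s=sense(); print(s["time"],s["tool_pos"].round(1),s["tcp_rot"].round(2),s["joint_pos"].round(1),s["ft_force"].round(1),s["finger_gap"])
E
```

```text
25.825 [530.2 165.6  32.6] [ 179.58   40.88 -155.66] [   3.   -13.6  139.8   44.3   20.6 -149. ] [-6.9 -0.5 11.1] 48.314525062690926
```

Request:
{"fn": "apply_moves", "kwargs": {"series": [[0.5,[0.0,0.0,-0.001],0.0],[0.5,[0.0,0.0,-0.002],0.0]], "grip_force": 20}}

```text
time: 26.08
tool_pos: [531.8, 165.9, 32.5]
tcp_rot: [179.6, 41.1, -155.6]
ft_force: [-12.7, -1.9, 20.9]
finger_gap: 48.3
```

```bash
python3 - <<'E'
from h import *
s=sense(); print(s["time"],s["tool_pos"].round(1),s["tcp_rot"].round(2),s["joint_pos"].round(1),s["ft_force"].round(1),s["finger_gap"])
E
```

```text
26.075 [531.8 165.9  32.5] [ 179.61   41.06 -155.64] [   3.   -13.3  139.7   45.1   20.3 -149.7] [-12.7  -1.9  20.9] 48.25527506562894
```

Request:
{"fn": "apply_moves", "kwargs": {"series": [[0.5,[-0.003,-0.001,0.0],0.0]]}}

```text
time: 26.2
tool_pos: [530.5, 164.8, 34.4]
tcp_rot: [179.7, 41.2, -155.6]
ft_force: [2.5, 0.6, 0.9]
finger_gap: 48.2
```

```bash
python3 - <<'E'
from h import *
import pickle
s=sense(); print(s["time"],s["tool_pos"].round(1),s["tcp_rot"].round(2),s["joint_pos"].round(1),s["ft_force"].round(1),s["finger_gap"])
for n in ["wrist","scene","side"]:
    p=optics.snapshot(n); pickle.dump(p,open(f"{n}13.pkl","wb")); im=p["color"]
    if n!="wrist": im=cv2.resize(im[190:270,220:340],None,fx=6,fy=6,interpolation=2)
    cv2.imwrite(f"pics/{n}13.png",im)
E
```

```text
26.2 [530.5 164.8  34.4] [ 179.7    41.24 -155.62] [   2.8  -14.   140.1   45.    20.5 -149.7] [2.5 0.6 0.9] 48.17163335318126
```

View pics/wrist13.png

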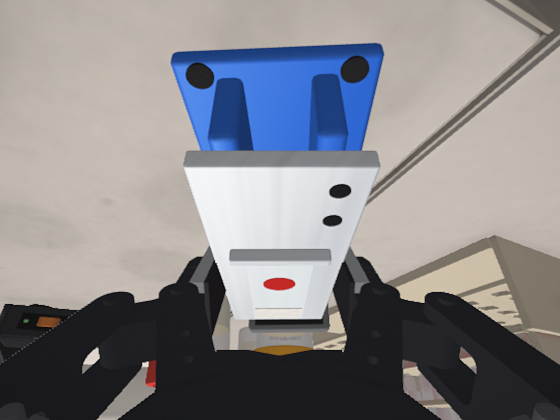

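View pics/scene13.png

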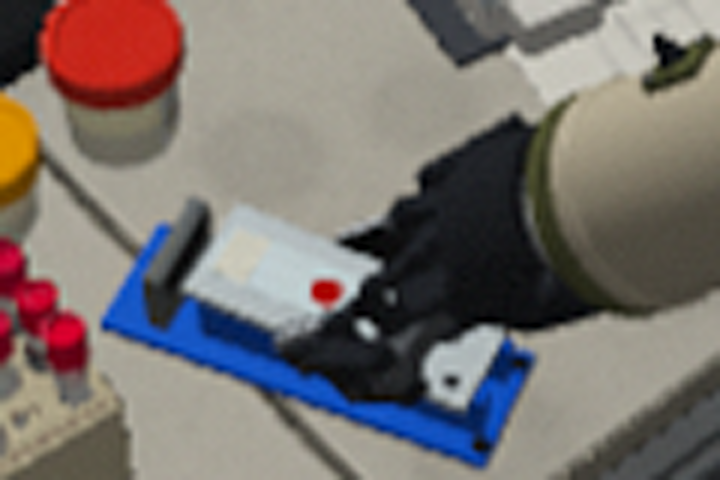

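View pics/side13.png

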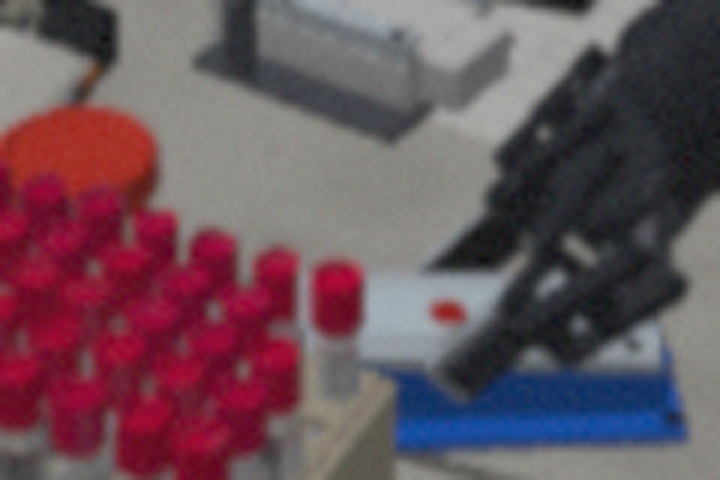

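Request:
{"fn": "apply_moves", "kwargs": {"series": [[0.5,[0.0,0.0,-0.0015],0.0],[0.5,[-0.0005,0.0,-0.003],0.0],[0.5,[-0.001,0.0,-0.004],0.0]], "grip_force": 20}}

```text
time: 26.72
tool_pos: [531.2, 165.0, 32.5]
tcp_rot: [179.7, 41.4, -155.6]
ft_force: [-19.1, -4.2, 34.9]
finger_gap: 48.1
```

```bash
python3 - <<'E'
from h import *
import pickle
s=sense(); print(s["time"],s["tool_pos"].round(1),s["tcp_rot"].round(2),s["joint_pos"].round(1),s["ft_force"].round(1),s["wrist_torque"].round(2),s["finger_gap"])
for n in ["wrist"]:
    p=optics.snapshot(n); pickle.dump(p,open(f"{n}14.pkl","wb")); im=p["color"]
    cv2.imwrite(f"pics/{n}14.png",im)
K=np.array(p["intrinsics"])
E
```

```text
26.725 [531.2 165.   32.5] [ 179.74   41.44 -155.62] [   2.8  -13.5  140.1   46.4   20.  -151.1] [-19.1  -4.2  34.9] [1.08 0.11 0.47] 48.123363126513546
```

View pics/wrist14.png

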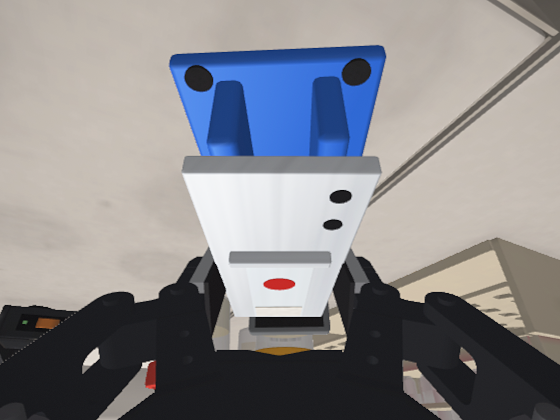

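```bash
python3 - <<'E'
from h import *
import pickle
p=pickle.load(open("wrist14.pkl","rb")); K=np.array(p["intrinsics"])
for a,b,wd in [((183.5,172.5),(380,172.5),50),((182.5,157),(380.5,157),50),((229,252),(330.5,252),36)]:
    d=wd*K[0,0]/(b[0]-a[0]); m=np.array([(a[0]+b[0])/2,a[1],1]); print("  ",w(p,np.linalg.inv(K)@m*d).round(1))
E
```

```text
[467.8 136.8  34.1]
   [465.4 135.6  31.2]
   [505.7 153.7  36.4]
```

Request:
{"fn": "apply_moves", "kwargs": {"series": [[0.5,[0.0,0.0,0.0005],0.0],[0.5,[0.0,0.0,0.0005],0.0]]}}

```text
time: 27.02
tool_pos: [531.5, 165.1, 33.4]
tcp_rot: [179.7, 41.5, -155.6]
ft_force: [-0.1, 0.4, 5.3]
finger_gap: 48.6
```

Request:
{"fn": "apply_moves", "kwargs": {"series": [[0.66,[0.0,0.0,0.0],0.0],[0.7,[0.0,0.0,0.0],0.0],[0.7,[0.01,0.005,0.0],0.0],[0.7,[0.022,0.0115,0.0],0.02],[0.7,[0.022,0.0115,0.0],0.05]]}}

```text
time: 27.65
tool_pos: [552.3, 180.0, 37.2]
tcp_rot: [179.9, 40.9, -152.9]
ft_force: [0.1, 0.3, 0.0]
finger_gap: 60.1
```

```bash
python3 - <<'E'
from h import *
import pickle
s=sense(); print(s["time"],s["tool_pos"].round(1),s["tcp_rot"].round(2),s["joint_pos"].round(1),s["ft_force"].round(1),s["wrist_torque"].round(2),s["finger_gap"])
for n in ["wrist","scene"]:
    p=optics.snapshot(n); pickle.dump(p,open(f"{n}15.pkl","wb")); im=p["color"]
    if n!="wrist": im=cv2.resize(im[190:270,220:340],None,fx=6,fy=6,interpolation=2)
    cv2.imwrite(f"pics/{n}15.png",im)
E
```

```text
27.65 [552.3 180.   37.2] [ 179.94   40.94 -152.86] [   3.7   -9.1  135.5   46.1   21.3 -152.2] [0.1 0.3 0. ] [-0.23  0.3  -0.05] 60.06617771251919
```

View pics/wrist15.png

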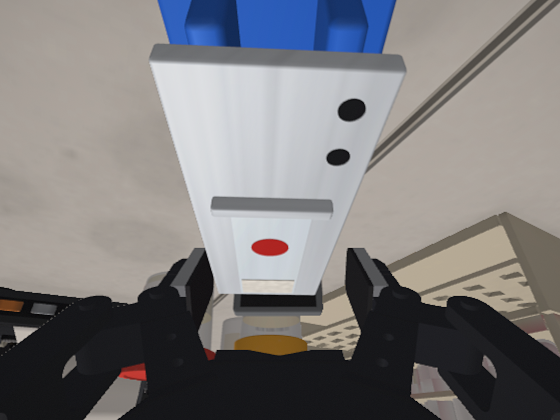

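View pics/scene15.png

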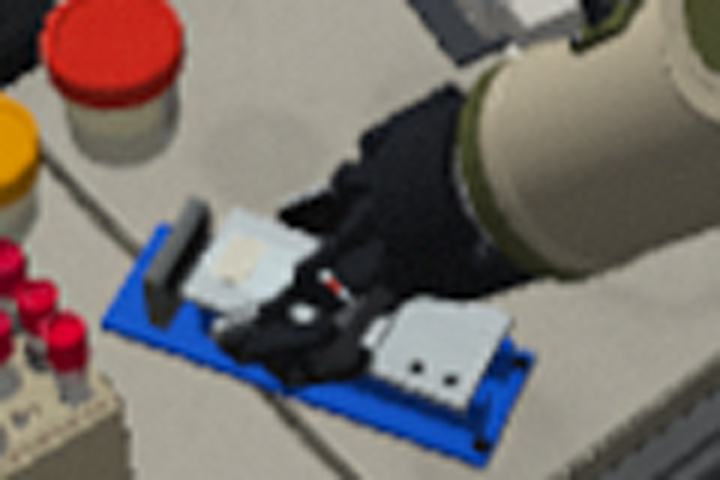

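Request:
{"fn": "apply_moves", "kwargs": {"series": [[0.7,[0.0014,-0.0027,-0.001],-0.02],[0.7,[0.0014,-0.0027,-0.002],-0.02],[0.5,[0.0014,-0.0027,-0.002],-0.02],[0.5,[0.0014,-0.0027,-0.002],-0.02]], "grip_force": 25}}

```text
time: 28.25
tool_pos: [553.6, 177.0, 35.7]
tcp_rot: [-180.0, 41.0, -153.9]
ft_force: [-1.0, -0.3, 1.2]
finger_gap: 48.8
```

```bash
python3 - <<'E'
from h import *
import pickle
s=sense(); print(s["time"],s["tool_pos"].round(1),s["tcp_rot"].round(2),s["joint_pos"].round(1),s["ft_force"].round(1),s["wrist_torque"].round(2),s["finger_gap"])
for n in ["wrist"]:
    p=optics.snapshot(n); pickle.dump(p,open(f"{n}16.pkl","wb")); im=p["color"]
    cv2.imwrite(f"pics/{n}16.png",im)
E
```

```text
28.25 [553.6 177.   35.7] [-180.     40.98 -153.95] [   3.9   -9.   135.6   45.5   20.3 -150.7] [-1.  -0.3  1.2] [-0.19  0.42 -0.03] 48.7718721301071
```

View pics/wrist16.png

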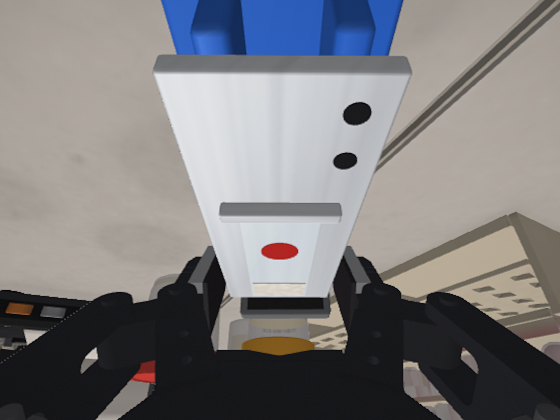

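Request:
{"fn": "apply_moves", "kwargs": {"series": [[0.5,[0.0009,0.0005,0.0],0.0],[0.5,[0.0018,0.001,0.0],0.0]]}}

```text
time: 28.55
tool_pos: [555.5, 178.1, 35.7]
tcp_rot: [-180.0, 41.0, -153.9]
ft_force: [-2.4, -0.9, 1.8]
finger_gap: 49.1
```

Request:
{"fn": "apply_moves", "kwargs": {"series": [[0.5,[0.0009,0.0005,0.0],0.0]]}}

```text
time: 28.68
tool_pos: [556.5, 178.6, 35.7]
tcp_rot: [180.0, 41.0, -153.9]
ft_force: [-1.2, -1.1, 1.5]
finger_gap: 49.1
```

Request:
{"fn": "apply_moves", "kwargs": {"series": [[0.5,[0.0009,0.0005,0.0],0.0]]}}

```text
time: 28.8
tool_pos: [557.4, 179.2, 35.7]
tcp_rot: [180.0, 41.0, -153.9]
ft_force: [-1.6, -0.2, 0.8]
finger_gap: 49.3
```

Request:
{"fn": "apply_moves", "kwargs": {"series": [[0.5,[0.0009,0.0005,0.0],0.0]]}}

```text
time: 28.92
tool_pos: [558.4, 179.7, 35.7]
tcp_rot: [180.0, 41.0, -153.9]
ft_force: [-1.2, -1.4, 1.5]
finger_gap: 49.3
```

Request:
{"fn": "apply_moves", "kwargs": {"series": [[0.5,[0.0009,0.0005,0.0],0.0]]}}

```text
time: 29.05
tool_pos: [559.2, 180.2, 35.7]
tcp_rot: [180.0, 41.0, -153.9]
ft_force: [-17.0, -9.8, 14.9]
finger_gap: 49.4
```

```bash
python3 - <<'E'
from h import *
import pickle
s=sense(); print(s["time"],s["tool_pos"].round(1),s["ft_force"].round(1),s["joint_pos"].round(1))
p=optics.snapshot("wrist"); cv2.imwrite("pics/wrist17.png",cv2.resize(p["color"][270:360,200:380],None,fx=4,fy=4,interpolation=2))
p=optics.snapshot("scene"); cv2.imwrite("pics/scene17.png",cv2.resize(p["color"][190:270,220:340],None,fx=6,fy=6,interpolation=2))
E
```

```text
29.05 [559.2 180.2  35.7] [-17.   -9.8  14.9] [   4.4   -7.8  134.6   45.3   19.9 -150.3]
```

View pics/wrist17.png

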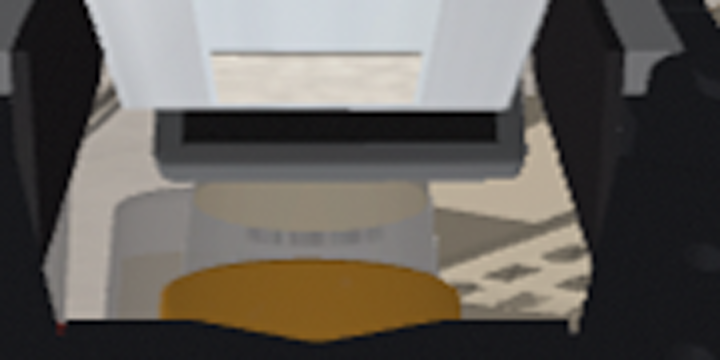

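View pics/scene17.png

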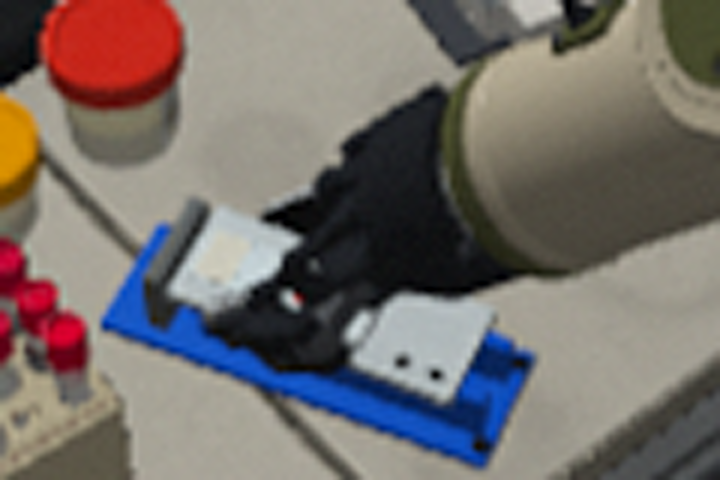

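Request:
{"fn": "apply_moves", "kwargs": {"series": [[0.5,[0.0,0.0,0.0],0.0],[0.7,[0.0,0.0,0.0],0.0],[0.75,[0.0,0.0,0.0],0.0],[0.8,[0.0,0.0,0.0],0.0]]}}

```text
time: 29.65
tool_pos: [559.3, 180.2, 35.7]
tcp_rot: [-180.0, 41.0, -153.9]
ft_force: [-0.1, -0.1, 0.7]
finger_gap: 68.2
```

```bash
python3 - <<'E'
from h import *
import pickle
s=sense(); print(s["time"],s["tool_pos"].round(1),s["ft_force"].round(1),s["joint_pos"].round(1),s["finger_gap"])
p=optics.snapshot("wrist"); cv2.imwrite("pics/wrist18.png",p["color"]); pickle.dump(p,open("wrist18.pkl","wb"))
E
```

```text
29.65 [559.3 180.2  35.7] [-0.1 -0.1  0.7] [   4.4   -7.8  134.6   45.3   19.9 -150.3] 68.20302521678445
```

View pics/wrist18.png

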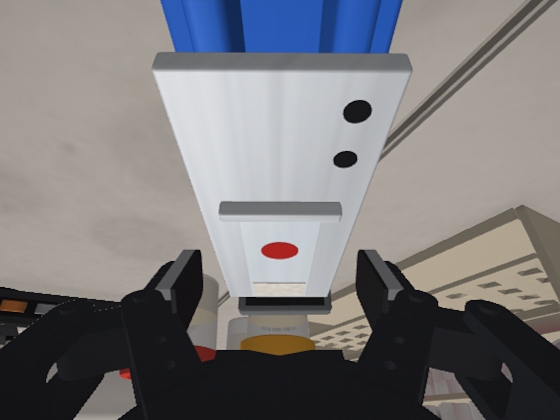

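Request:
{"fn": "apply_moves", "kwargs": {"series": [[0.8,[0.0,0.0,0.012],0.0],[0.8,[0.0,0.0,0.035],0.0],[0.8,[-0.005,0.0,0.07],-0.02],[0.8,[-0.01,0.0,0.11],-0.05],[0.8,[-0.02,-0.01,0.15],-0.05]]}}

```text
time: 30.32
tool_pos: [538.8, 170.5, 187.0]
tcp_rot: [-180.0, 41.0, -156.7]
ft_force: [0.7, 1.1, 1.3]
finger_gap: 68.6
```

Request:
{"fn": "apply_moves", "kwargs": {"series": [[0.8,[0.0,-0.02,0.04],0.0],[0.8,[0.0,-0.04,0.04],0.0],[0.8,[0.0,-0.04,0.04],0.0]]}}

```text
time: 30.7
tool_pos: [539.2, 129.4, 227.8]
tcp_rot: [-179.9, 41.0, -156.8]
ft_force: [-0.1, -0.0, -0.1]
finger_gap: 68.2
```

```bash
python3 - <<'E'
from h import *
import pickle
s=sense(); print(s["time"],s["tool_pos"].round(1),s["tcp_rot"].round(1),s["ft_force"].round(1),s["joint_pos"].round(1),s["finger_gap"])
for n in ["wrist","scene","side"]:
    p=optics.snapshot(n); pickle.dump(p,open(f"{n}19.pkl","wb")); im=p["color"]
    if n!="wrist": im=cv2.resize(im[150:270,210:370],None,fx=5,fy=5,interpolation=2)
    cv2.imwrite(f"pics/{n}19.png",im)
E
```

```text
30.7 [539.2 129.4 227.8] [-179.9   41.  -156.8] [-0.1 -0.  -0.1] [  -2.2  -36.6  132.7   22.2   47.9 -125. ] 68.24276133861657
```

View pics/wrist19.png

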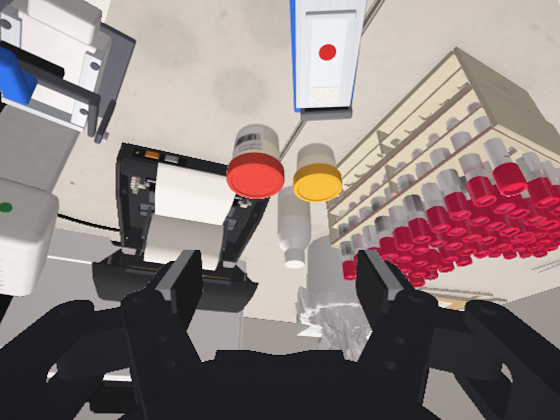

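View pics/scene19.png

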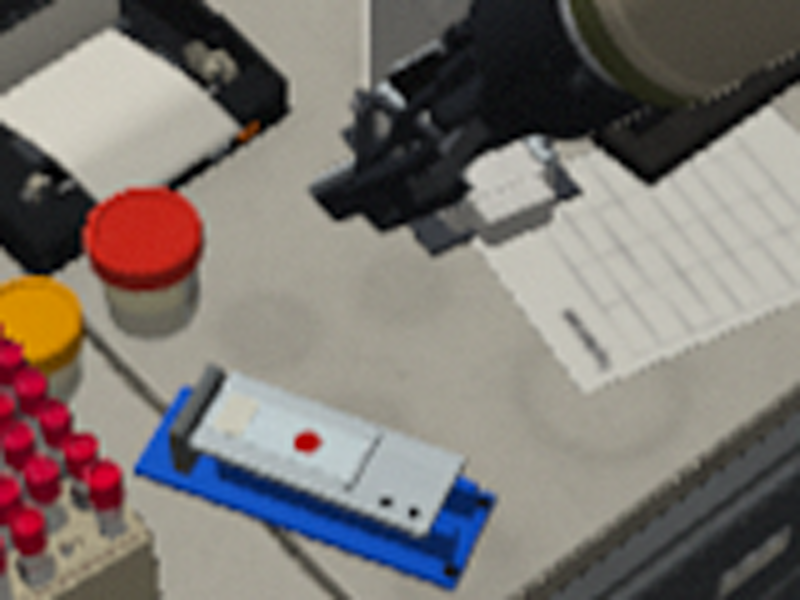

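View pics/side19.png

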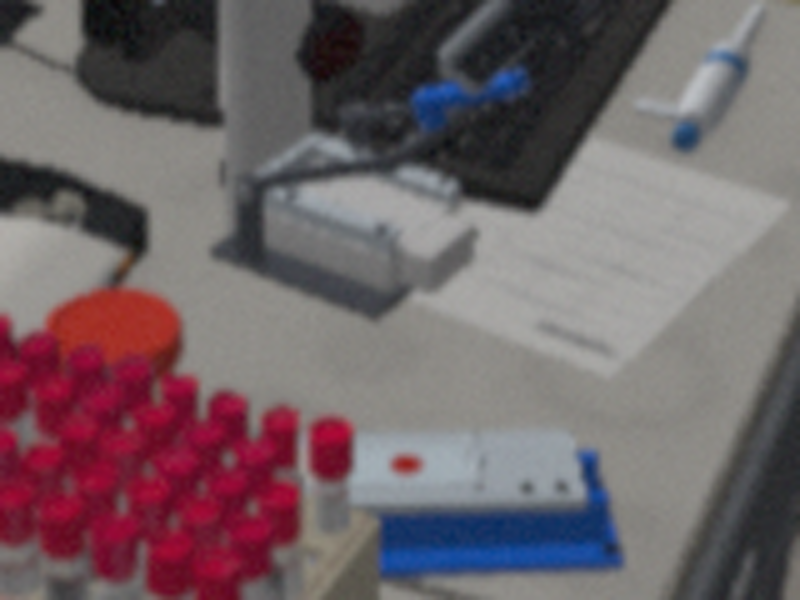

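```bash
python3 - <<'E'
from h import *
import pickle
p=pickle.load(open("scene19.pkl","rb")); z=lambda U,V:(210+U/5,150+V/5)
th=np.radians(27.6); ex=np.array([np.cos(th),np.sin(th)]); ey=np.array([-ex[1],ex[0]])
for n,uv,h in [("farR",z(226,370),36),("farL",z(190,445),36),("nearR",z(466,463),36),("nearL",z(432,535),36),("footnL",z(455,588),6),("footnR",z(497,497),6),("footfL",z(136,468),6),("footfR",z(185,387),6),("stopR",z(216,368),43),("stopL",z(178,440),43)]:
    P=ray(p,uv,h); d=P[:2]-[588.2,198.5]; print(n,P,(d@ex).round(1),(d@ey).round(1))
a=cv2.imread('pics/wrist19.png'); cv2.imwrite('pics/w19a.png',cv2.resize(a[0:130,270:390],None,fx=5,fy=5,interpolation=2))
E
```

```text
farR [596.9 172.2  36. ] -4.5 -27.3
farL [571.1 214.6  36. ] -7.7 22.2
nearR [475.2 115.7  36. ] -138.5 -21.0
nearL [454.1 156.3  36. ] -138.4 24.7
footnL [437.8 154.5   6. ] -153.7 30.7
footnR [464.3 102.9   6. ] -154.1 -27.3
footfL [595.3 233.3   6. ] 22.4 27.6
footfR [620.7 183.    6. ] 21.6 -28.8
stopR [596.7 178.3  43. ] -1.8 -21.8
stopL [573.2 220.   43. ] -3.3 26.0
```

View pics/w19a.png

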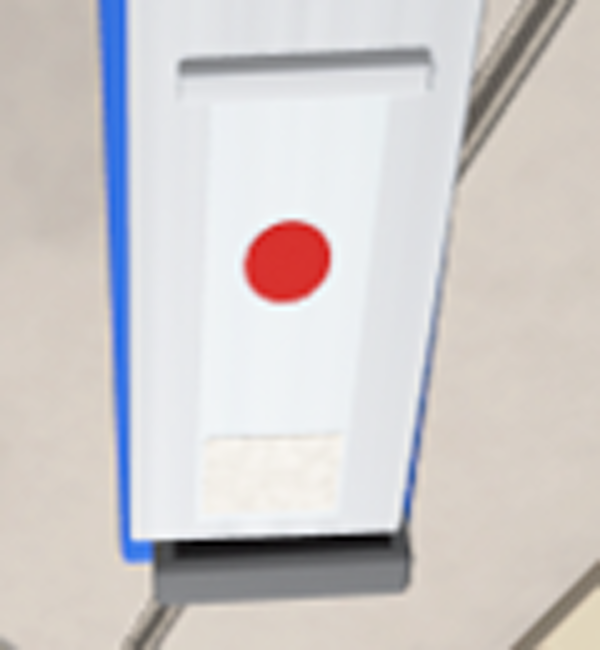

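```bash
python3 - <<'E'
from h import *
print(sense()["qd"].round(2)); print(hand_in())
E
```

```text
[ 0.64  0.27  0.03  0.2  -0.03 -0.27]
the job is handed in; nothing more can be done
None
```

I swung the clamp bar up to its stop, drew the carrier out in three grips, and laid it on the rack ribs. I then slid it forward until it touched the end stop, let go, backed off clear and handed in at about 31 s. The hand-in reports no verdict.

The moves only allow turning about the vertical, so I leaned the hand back about 41° by commanding poses just out of reach, which tilts it a little each time.

**Last checks (camera and force readings, so good to a few mm):**
- **Bar:** still up in the last pictures. It rose 60 mm at the tab, which is about 0.46 rad.
- **Carrier position:** flat on the ribs with the slide up, touching the stop. It is about 0 to 3 mm off centre.
- **Carrier angle:** about 2° off parallel, because the last joint was at its range limit. One corner therefore touches first; I estimate its centre at about 65.7 mm from the stop (allowed 62 to 67.5 mm).
- **Surroundings:** in the last pictures both cups and everything else in view stood where they were. The label roll was not in those views, but the arm never went near it.

**What did not go cleanly:**
- The contact with the stop peaked at about 20 N on the wrist during a step of less than 1 mm, above the roughly 14 N at which the stop shifts. By the pictures it moved no more than about 1.5 mm, which is within picture noise and under the 3 mm limit.
- After the last grip the carrier hung about 5° nose-down. I levelled it by pressing it on the ribs with up to about 35 N (limit 60 N).

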